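# Load the optical posts into the transport caddy and lock it

### The job

Get the post caddy ready for transport. First slide both of its shutters fully open to their stops; then take every steel post out of the low kitting block and drop it end-down into a pocket of its own, the long posts in the deep row and the short posts in the shallow row; then slide both shutters fully shut to their stops. Leave the roll of tape and the grey connector where they lie.

Things in the scene. Friction and masses are not known exactly. Their poses are not given: they have to be found in the camera images.
- caddy: Fixed dark grey block, 96 mm (its x) by 190 mm (its y) by 84 mm high, with two rows of three pockets; origin at the centre of its underside, z up; yaw varies by 0.3 rad. The deep row is at its x = -24 mm (the robot's side), the shallow row at x = +24 mm. Each row is covered by its own 3 mm aluminium shutter sliding on top (shutter top at 87 mm, guide rails beside it to 88 mm).
- deep_shutter (a joint): Shutter of the deep row, in m: 0 = fully shut (end stop), 0.024 = fully open (end stop). Opens along the caddy's +y; about 2 N of friction, stays where left. Its three 22 mm square windows lie over the pockets only when it is fully open; it passes over a post only if that stands right down in its pocket.
- shallow_shutter (a joint): Shutter of the shallow row, in m: 0 = fully shut (end stop), 0.024 = fully open (end stop). Opens along the caddy's -y; about 2 N of friction, stays where left. Its three 22 mm square windows lie over the pockets only when it is fully open; it passes over a post only if that stands right down in its pocket.
- deep_shutter_grip (a point): Point inside the black upright grip on the end of the deep row's shutter, 101 mm above the caddy's underside; moves with the shutter. The grip is a block 12 mm (along the caddy's y, the sliding direction) by 26 mm (across), from 87 to 111 mm above the caddy's underside, 82 mm towards the caddy's +y when shut, 106 mm when open.
- shallow_shutter_grip (a point): Point inside the black upright grip on the end of the shallow row's shutter, 101 mm above the caddy's underside; moves with the shutter. The grip is a block 12 mm (along the caddy's y, the sliding direction) by 26 mm (across), from 87 to 111 mm above the caddy's underside, 82 mm towards the caddy's -y when shut, 106 mm when open.
- deep_pocket0 (a point): Centre of the mouth of a 19 x 19 mm pocket of the deep row, 84 mm above the caddy's underside (just under the shutter), at the caddy's y = 48 mm. 78 mm deep.
- deep_pocket1 (a point): Centre of the mouth of a 19 x 19 mm pocket of the deep row, 84 mm above the caddy's underside (just under the shutter), at the caddy's y = 0 mm. 78 mm deep.
- deep_pocket2 (a point): Centre of the mouth of a 19 x 19 mm pocket of the deep row, 84 mm above the caddy's underside (just under the shutter), at the caddy's y = -48 mm. 78 mm deep.
- shallow_pocket0 (a point): Centre of the mouth of a 19 x 19 mm pocket of the shallow row, 84 mm above the caddy's underside (just under the shutter), at the caddy's y = 48 mm. 54 mm deep.
- shallow_pocket1 (a point): Centre of the mouth of a 19 x 19 mm pocket of the shallow row, 84 mm above the caddy's underside (just under the shutter), at the caddy's y = 0 mm. 54 mm deep.
- shallow_pocket2 (a point): Centre of the mouth of a 19 x 19 mm pocket of the shallow row, 84 mm above the caddy's underside (just under the shutter), at the caddy's y = -48 mm. 54 mm deep.
- long_post0: Long steel optical post, a plain cylinder 12.7 mm in diameter and 75 mm long, 73 g, standing on end in a recess of the kitting block at the start; origin at the centre of its lower end, z along it. May be absent.
- long_post1: Long steel optical post, a plain cylinder 12.7 mm in diameter and 75 mm long, 73 g, standing on end in a recess of the kitting block at the start; origin at the centre of its lower end, z along it. May be absent.
- long_post2: Long steel optical post, a plain cylinder 12.7 mm in diameter and 75 mm long, 73 g, standing on end in a recess of the kitting block at the start; origin at the centre of its lower end, z along it. May be absent.
- short_post0: Short steel optical post, a plain cylinder 12.7 mm in diameter and 50 mm long, 49 g, standing on end in a recess of the kitting block at the start; origin at the centre of its lower end, z along it. May be absent.
- short_post1: Short steel optical post, a plain cylinder 12.7 mm in diameter and 50 mm long, 49 g, standing on end in a recess of the kitting block at the start; origin at the centre of its lower end, z along it. May be absent.
- kit_block: Loose dark grey block, 100 mm (its x) by 152 mm (its y) by 26 mm high, about 0.6 kg, lying on the worktop; origin at the centre of its underside. Six recesses 14.5 x 14.5 mm and 20 mm deep (floor 6 mm above its underside) at its x = -26 and +26 mm, y = -52, 0 and +52 mm; the posts stand loosely in some (leaning a little after a knock); a long post's top is at 81 mm and a short post's at 56 mm.
- tape_roll: Black roll of tape lying flat behind the block, 55 mm in diameter, 19 mm high; origin at the centre of its underside. Bystander.
- connector: Grey cable connector shell lying behind the caddy, 32 x 58 mm, 14 mm high; origin at the centre of its underside. Bystander.

How it is judged:
By the outcome, as a careful person would: the job done as asked, in the order asked, and still so for the second after the job is handed in, with the robot touching nothing.
Of long_post0, long_post1, long_post2 only 2 to 3 are there at a start; the rules pass over those that are not, and their reading is None.
Of short_post0, short_post1 only 1 to 2 are there at a start; the rules pass over those that are not, and their reading is None.
At some moment in a run one of kit_block may be knocked a few centimetres aside while the robot is not near it.
It also fails if it takes over 210 s, if anything falls off the work surface, if the arm or the gripper's body presses on something with over 40 N, if the wrist force passes 120 N, or if a joint passes its speed limit or range.

### The arm

A 6-joint arm with a two-finger parallel gripper is mounted at the origin on a cart in front of the work surface, level with it; the furniture and walls round the work are solid. World frame = base frame: x ahead of the robot, y to its left, z up, the work surface at z = 0. Lengths are in m, angles in rad, forces in N, time in s.
With the tool pointing down it reaches from about 0.3 to 0.875 m from the base axis. Payload 4.2 kg.
Tool frame: the origin (TCP) lies midway between the tips of the shut fingers; the grasp point (between the pads) lies 19 mm behind it (env.grasp_offset is the distance from the TCP to the grasp point, in m); z points along the fingers, y is the direction in which the jaws open and shut (so a half turn about z gives the same grasp; the last joint's range is limited). The gripper opens to 85 mm and grips with 20 to 120 N. Pads are 22 mm wide; open, the fingers measure 114 mm over their backs; the gripper's body (76 mm by 85 mm) begins 54 mm behind the grasp point. The pads swing forward as they close: fully open they stand 13 mm farther back than shut.
Start: joints at [1.252, 0.32, 1.565, -0, 1.257, -0.02], TCP at [0.169, 0.55, 0.209] pointing down, gripper open.
Joint ranges: [-3.11, 3.11], [-0.84, 2.01], [0.21, 2.61], [-1.34, 4.49], [0.05, 2.63], [-2.56, 2.56]. Speed limits (rad/s): [2.57, 2.57, 3.14, 3.14, 3.14, 3.14].

### API

Orientations are given as a 3x3 rotation matrix whose columns are the frame's x, y, z axes.
In Python, from bench import sensors, cams, env gives the robot as it stands. The module is installed in compiled form; this text tells all that it offers.
- The arm moves only by the tool play_rows, never from a script. Its argument "series" is a list of rows, each an object with "offset": the shift along the world's x, y, z in cm, a list of three; "rot": the turn, a rotation vector about the world's x, y, z in degrees, a list of three; "hand": the closure, from -1 (fully open) to 1 (shut). In form: [{"offset": [dx, dy, dz], "rot": [wx, wy, wz], "hand": hand}, ...]. A call has exactly 10 rows; each row is the pose to reach, as a shift and turn from the pose measured when the call began; what a row does not reach only later rows make up. A row lasts 1/12 s, in which the tool goes at most 41.7 mm and 7.16 degrees, less where a joint would pass 70% of its speed; a pose out of reach is approached as far as the arm can. A call with a gripper value outside its range is refused whole. The fingers move at their own pace and stop on an object; the grip force is fixed at half the most. Time passes only in rows, so rows that repeat a pose let the fingers close, or fill a call up. It gives the time, the measured TCP pose, the force and the opening at its end, in the units of the state.
- sensors.get_state(): the state, without advancing time (a new reading comes with each control period).
- cams.capture(name): name is "scene" or "top"; returns the picture (384x512x3 uint8, red, green, blue); there is no depth.
- cams.camera_info(name): a dict with "vertical_fov" (degrees; the focal length in pixels is half the picture's height over the tangent of half this angle, whatever the lens; pixels are square), "cx", "cy" (the principal point, pixels), "k1" (the pictures are not rectified: a ray, as slopes to the right and down, at radius r is drawn at 1 + k1 r^2 times it, then the intrinsics apply), "R" (3x3) and "t" (3): a world point X has camera coordinates R X + t. Camera axes: x right, y down, z forward; pixel columns grow to the right and rows downward; lengths in m; the calibration is good to about 2 mm. A picture is of the moment at which its call begins. camera_info takes no time and is no camera call.
- env.hand_in(): hands the job in, once; it reports no verdict.
The state is a dict: "t": time; "joints": joint angles; "joint_velocities": joint speeds; "joint_torque": joint torques, N m; "tool_pos": TCP position; "tcp_rot": TCP orientation; "contact_force": force on the tool from outside, world axes, zero at the start; "torque": the same for the moment, N m; "gripper_width": finger opening in m.
Only numpy, scipy, OpenCV 4.12 (cv2) and the standard library are available. Lean on these libraries where they do the work, as an engineer would, in place of code of your own. Each camera call takes 0.05 s, during which the arm holds its last target. There are 200 camera calls.

## Working session

There is one attempt and no reset: what is moved stays moved. The work goes in short steps, Python scripts to look and compute and a tool call to move; the robot and the scene stay as the last step left them, time stands still between calls to the robot, and variables do not carry over. Pictures are saved under pics/ and viewed, about 12 in all and at most 16, crops included, and the job is handed in when it is done.

Besides the shell and the picture viewer there is one more tool, called after ">>>" as name([rows], argument=value, ...), one row to a line, values as JSON. play_rows: Moves the arm, as the interface text tells. Its arguments: {"type":"object","properties":{"series":{"type":"array","items":{"type":"object","properties":{"offset":{"type":"array","items":{"type":"number"}},"rot":{"type":"array","items":{"type":"number"}},"hand":{"type":"number"}}}}},"required":["series"]}

```bash
mkdir -p pics
cat > h.py <<'E'
import numpy as np, cv2
from bench import sensors, cams, env
def snap(n,f):
    im=cams.capture(n); cv2.imwrite(f'pics/{f}.png',im[:,:,::-1]); return im
def K(n):
    c=cams.camera_info(n); f=192/np.tan(np.radians(c['vertical_fov'])/2)
    return c,f
def proj(n,X):
    c,f=K(n); p=np.array(c['R'])@np.array(X,float)+c['t']; s=p[:2]/p[2]; s=s*(1+c['k1']*(s@s)); return np.array([c['cx'],c['cy']])+f*s
def ray(n,uv):
    c,f=K(n); d=(np.array(uv,float)-[c['cx'],c['cy']])/f; s=d.copy()
    for _ in range(30): s=d/(1+c['k1']*(s@s))
    R=np.array(c['R']); return -R.T@np.array(c['t']), R.T@np.array([*s,1])
def onz(n,uv,z):
    o,d=ray(n,uv); return o+d*(z-o[2])/d[2]
def tri(uv1,uv2):
    o1,d1=ray('top',uv1);o2,d2=ray('scene',uv2)
    A=np.stack([d1,-d2],1); s=np.linalg.lstsq(A,o2-o1,rcond=None)[0]
    a=o1+d1*s[0]; b=o2+d2*s[1]; return (a+b)/2, np.linalg.norm(a-b)
E
python3 - <<'E'
from h import *
for n in('top','scene'):
    snap(n,n+'0'); print(n,cams.camera_info(n))
s=sensors.get_state(); print(s)
print(env.grasp_offset)
E
```

```text
top {'vertical_fov': 55.86068997789877, 'cx': 256.2049637884489, 'cy': 189.9886491384687, 'k1': -0.00014735428304023148, 'R': array([[ 0.03004629, -0.99946677, -0.01278303],
       [-0.98354077, -0.02728306, -0.17861462],
       [ 0.17817062,  0.01793934, -0.98383607]]), 't': array([-0.00589996,  0.61212773,  0.81926087])}
scene {'vertical_fov': 53.73566571520489, 'cx': 260.5730306747115, 'cy': 194.32659149986347, 'k1': -0.12480182964281661, 'R': array([[-0.67643368, -0.73618438, -0.0216805 ],
       [-0.35969869,  0.35590576, -0.86252417],
       [ 0.64269304, -0.57564195, -0.50555119]]), 't': array([0.39154157, 0.29264339, 0.52014004])}
{'t': 0.1, 'joints': array([ 1.25200947e+00,  3.20226385e-01,  1.56553149e+00, -1.06460396e-05,
        1.25740014e+00, -1.99747891e-02]), 'joint_velocities': array([-0.00065261, -0.00212222, -0.00278954,  0.00092152,  0.00142566,
        0.00023003]), 'joint_torque': array([-1.55209698e-03, -4.16411948e+01, -2.34702229e+01, -1.34440706e-04,
        4.91447441e-03,  1.32723392e-05]), 'tool_pos': array([0.16911904, 0.54909584, 0.20807719]), 'tcp_rot': array([[-9.55687835e-01,  2.94381607e-01, -4.80990170e-04],
       [ 2.94382000e-01,  9.55686674e-01, -1.48966689e-03],
       [ 2.11453625e-05, -1.56525137e-03, -9.99998775e-01]]), 'contact_force': array([ 0.87676682,  0.4541507 , -0.50344887]), 'torque': array([0.02284922, 0.00497866, 0.04753825]), 'gripper_width': 0.08560246568646614}
0.0187
```

View pics/top0.png

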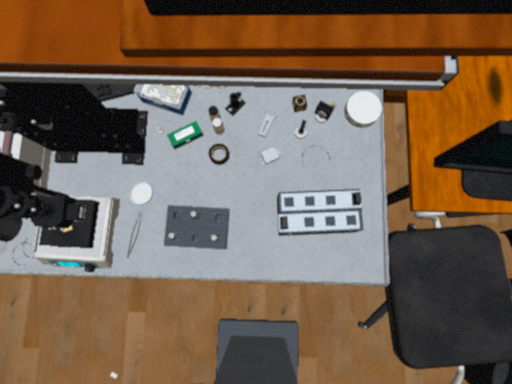

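View pics/scene0.png

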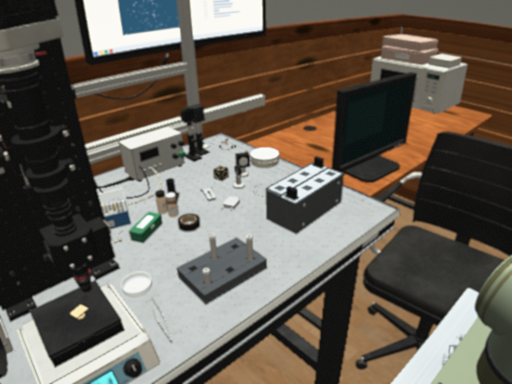

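The top view shows the kit block at about (197,227), with posts near (194,214), (192,235) and (213,237), and the caddy at about (319,212). The scene view shows the same three posts standing, two of them long. I'll zoom in on both.

Run:
```python
import cv2
a=cv2.imread('pics/top0.png')[175:255,155:375]; b=cv2.imread('pics/scene0.png')[150:305,170:350]
a=cv2.resize(a,None,fx=3.6,fy=3.6,interpolation=cv2.INTER_CUBIC)
cv2.imwrite('pics/a.png',a)
cv2.imwrite('pics/b.png',cv2.resize(b,None,fx=3.8,fy=3.8,interpolation=cv2.INTER_CUBIC))
```

```text
(no output)
```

View pics/a.png

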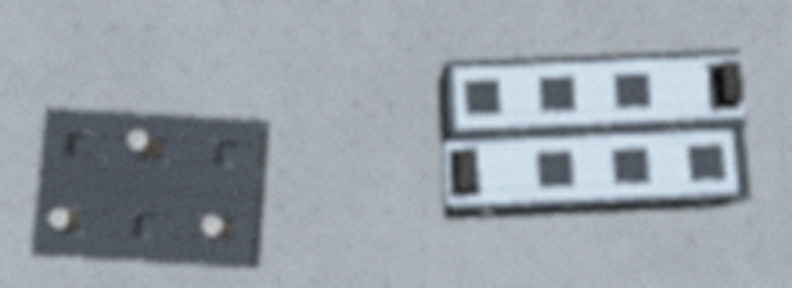

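View pics/b.png

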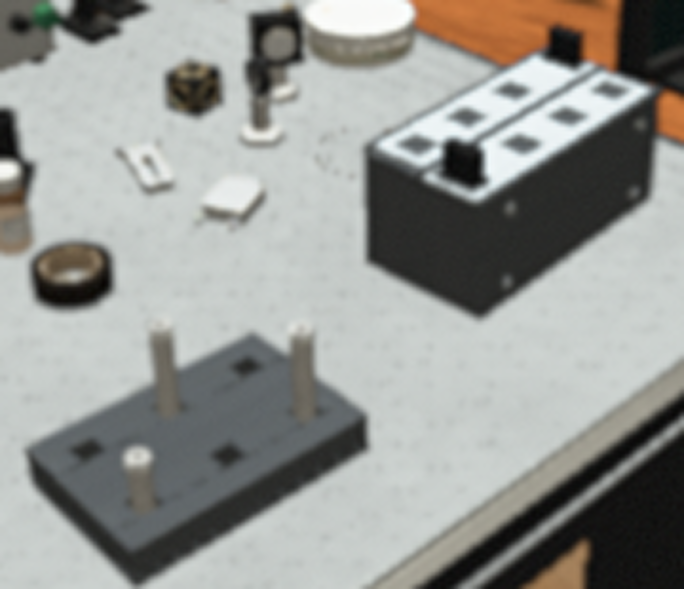

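```bash
cat > m.py <<'E'
from h import *
S=4
def blobs(im,box,inv,th,amin,amax):
    x0,y0,x1,y1=box
    g=cv2.cvtColor(im,cv2.COLOR_RGB2GRAY)[y0:y1,x0:x1]
    g=cv2.resize(g,None,fx=S,fy=S,interpolation=cv2.INTER_CUBIC)
    m=((g<th) if inv else (g>th)).astype(np.uint8)
    n,_,st,c=cv2.connectedComponentsWithStats(m,connectivity=4)
    return [((c[i]+.5)/S-.5+[x0,y0],st[i][4]/S/S,st[i][2]/S,st[i][3]/S) for i in range(1,n) if amin<st[i][4]/S/S<amax]
def fit(L,W):  # rigid 2d
    L=np.array(L);W=np.array(W);a=L-L.mean(0);b=W-W.mean(0)
    th=np.arctan2((a[:,0]*b[:,1]-a[:,1]*b[:,0]).sum(),(a*b).sum())
    R=np.array([[np.cos(th),-np.sin(th)],[np.sin(th),np.cos(th)]]);t=W.mean(0)-R@L.mean(0)
    return th,t,np.linalg.norm(W-(L@R.T+t),axis=1)
E
python3 - <<'E'
from m import *
im={n:cv2.imread(f'pics/{n}0.png')[:,:,::-1].copy() for n in('top','scene')}
print('caddy')
for n,b,r in(('top',(276,186,366,236),(40,120)),('scene',(262,155,345,205),(6,60))):
    for c,a,w,h in blobs(im[n],b,True,140,*r): print(n,c.round(2),a.round(1),w,h,onz(n,c,.087).round(4))
print('posts')
for n,b in(('top',(163,204,232,250)),('scene',(176,230,270,290))):
    for c,a,w,h in blobs(im[n],b,False,150,5,200): print(n,c.round(2),a.round(1),w,h,onz(n,c,.081).round(4),onz(n,c,.056).round(4))
b=im['top']; m=(cv2.cvtColor(b,cv2.COLOR_RGB2GRAY)<115).astype(np.uint8)
m[:, :150]=0;m[:,245:]=0;m[:195]=0;m[260:]=0
m=cv2.morphologyEx(m,cv2.MORPH_CLOSE,np.ones((11,11)))
r=cv2.minAreaRect(cv2.findNonZero(m)); P=cv2.boxPoints(r); print('block',r,[onz('top',p,.026)[:2].round(4) for p in P])
E
```

```text
caddy
top [356.22 198.23] 113.4 10.0 13.5 [ 0.5933 -0.22    0.087 ]
top [330.23 199.75] 71.8 9.0 8.75 [ 0.5881 -0.1602  0.087 ]
top [309.35 200.64] 72.9 9.25 8.75 [ 0.5847 -0.1122  0.087 ]
top [288.56 201.51] 72.9 9.0 9.0 [ 0.5813 -0.0643  0.087 ]
top [350.83 219.69] 77.8 9.75 9.5 [ 0.5434 -0.2068  0.087 ]
top [283.41 222.62] 93.3 8.25 13.0 [ 0.5322 -0.0532  0.087 ]
top [329.79 220.57] 75.9 9.5 9.0 [ 0.54   -0.1589  0.087 ]
top [308.77 221.51] 76.1 9.5 9.5 [ 0.5364 -0.111   0.087 ]
scene [330.11 173.21] 14.8 6.75 3.25 [ 0.5455 -0.2091  0.087 ]
scene [304.48 173.39] 15.5 7.0 3.25 [ 0.5901 -0.1626  0.087 ]
scene [318.93 180.07] 17.2 7.5 3.5 [ 0.5419 -0.161   0.087 ]
scene [292.31 180.28] 17.4 7.0 3.75 [ 0.5866 -0.1143  0.087 ]
scene [306.92 187.42] 20.5 7.75 4.0 [ 0.5383 -0.1129  0.087 ]
scene [279.34 187.58] 20.1 7.5 4.0 [ 0.5832 -0.0664  0.087 ]
posts
top [192.8  213.38] 19.8 5.0 5.0 [0.5482 0.1567 0.081 ] [0.5509 0.1615 0.056 ]
top [170.89 235.13] 20.3 5.0 5.0 [0.4966 0.204  0.081 ] [0.4978 0.2102 0.056 ]
top [213.41 237.16] 21.1 5.0 5.5 [0.4948 0.106  0.081 ] [0.496  0.1093 0.056 ]
scene [205.66 269.86] 32.5 7.5 5.5 [0.4745 0.2235 0.081 ] [0.4992 0.2088 0.056 ]
block ((196.2598419189453, 226.71273803710938), (62.67287826538086, 40.22921371459961), 3.4682295322418213) [array([0.4751, 0.2334]), array([0.5739, 0.2348]), array([0.5688, 0.0788]), array([0.4706, 0.0805])]
```

```bash
cat > go.py <<'E'
import sys
from m import *
# usage: go.py x y z jawdeg  -> offset cm, rot deg from present pose
def need(x,y,z,jaw):
    from scipy.spatial.transform import Rotation as Ro
    s=sensors.get_state(); R=np.array(s['tcp_rot']); a=np.radians(jaw)
    T=np.array([[np.sin(a),np.cos(a),0],[-np.cos(a),np.sin(a),0],[0,0,-1.]]).T
    T=np.stack([np.cross([np.cos(a),np.sin(a),0],[0,0,-1.]),[np.cos(a),np.sin(a),0],[0,0,-1.]],1)
    return ((np.array([x,y,z])-s['tool_pos'])*100).round(2),np.degrees(Ro.from_matrix(T@R.T).as_rotvec()).round(1)
if __name__=='__main__': print(*need(*map(float,sys.argv[1:])))
E
python3 - <<'E'
from go import *
L=[(-.024,-.072),(-.024,-.024),(-.024,.024),(.024,-.024),(.024,.024),(.024,.072)]
T=[(.5434,-.2068),(.54,-.1589),(.5364,-.1110),(.5881,-.1602),(.5847,-.1122),(.5813,-.0643)]
C=[(.5455,-.2091),(.5419,-.1610),(.5383,-.1129),(.5901,-.1626),(.5866,-.1143),(.5832,-.0664)]
for W in(T,C): print(fit(L,W))
th,t,_=fit(L,(np.array(T)+C)/2)
R=np.array([[np.cos(th),-np.sin(th)],[np.sin(th),np.cos(th)]])
np.savez('caddy.npz',th=th,R=R,t=t)
for nm,p in dict(d0=(-.024,.048),d1=(-.024,0),d2=(-.024,-.048),s0=(.024,.048),s1=(.024,0),s2=(.024,-.048),dg=(-.024,.082),dgo=(-.024,.106),sg=(.024,-.082),sgo=(.024,-.106),dpre=(-.024,.055),spre=(.024,-.055)).items(): print(nm,(R@p+t).round(4))
p=R@(-.024,.055)+t
print(need(*p,.16,np.degrees(th)))
# posts
for a,b in (((192.8,213.38),(212.6,236)),((213.41,237.16),(249,236.5)),((170.89,235.13),(205.66,269.86))): print(tri(a,b))
E
```

```text
(np.float64(0.0505877890703933), array([ 0.56231667, -0.13556667]), array([0.00235764, 0.00190095, 0.00195397, 0.0019713 , 0.001854  ,
       0.00229126]))
(np.float64(0.05111681037068411), array([ 0.56426667, -0.13771667]), array([0.0023192 , 0.00194816, 0.0022132 , 0.00223411, 0.00182469,
       0.00226636]))
d0 [ 0.5369 -0.0899]
d1 [ 0.5393 -0.1379]
d2 [ 0.5418 -0.1858]
s0 [ 0.5848 -0.0875]
s1 [ 0.5873 -0.1354]
s2 [ 0.5897 -0.1834]
dg [ 0.5352 -0.056 ]
dgo [ 0.5339 -0.032 ]
sg [ 0.5914 -0.2173]
sgo [ 0.5926 -0.2413]
dpre [ 0.5365 -0.0829]
spre [ 0.5901 -0.1904]
(array([ 36.74, -63.2 ,  -4.81]), array([  0.1,  -0.1, -70. ]))
(array([0.54744198, 0.15590689, 0.08064421]), np.float64(0.002212307967298941))
(array([0.49467296, 0.10579502, 0.08156839]), np.float64(0.00043086027619781503))
(array([0.49769338, 0.2098096 , 0.05761525]), np.float64(0.00010740342657453234))
```

>>> play_rows([
  {"offset": [3,-3,0],"rot": [0,0,-6],"hand": 1},
  {"offset": [5,-6,0],"rot": [0,0,-13],"hand": 1},
  {"offset": [7,-9,0],"rot": [0,0,-20],"hand": 1},
  {"offset": [9,-12,0],"rot": [0,0,-27],"hand": 1},
  {"offset": [11,-15,0],"rot": [0,0,-34],"hand": 1},
  {"offset": [13,-18,0],"rot": [0,0,-41],"hand": 1},
  {"offset": [15,-21,0],"rot": [0,0,-48],"hand": 1},
  {"offset": [17,-24,0],"rot": [0,0,-55],"hand": 1},
  {"offset": [19,-27,0],"rot": [0,0,-62],"hand": 1},
  {"offset": [20,-30,0],"rot": [0,0,-69],"hand": 1},
])

```text
t: 0.93
tool_pos: [0.3707, 0.2475, 0.2079]
tcp_rot: [[-0.061, 0.998, -0.001], [0.998, 0.061, -0.0], [-0.0, -0.001, -1.0]]
contact_force: [0.9, 1.0, -0.2]
gripper_width: -0.0
```

```bash
python3 go.py .535 -.079 .15 4.2;python3 go.py .535 -.079 .095 4.2
```

```text
[ 16.43 -32.65  -5.79] [ 0.  -0.   0.7]
[ 16.43 -32.65 -11.29] [ 0.  -0.   0.7]
```

>>> play_rows([
  {"offset": [2,-4,-1],"rot": [0,0,0.7],"hand": 1},
  {"offset": [4,-8,-2],"rot": [0,0,0.7],"hand": 1},
  {"offset": [6,-12,-3],"rot": [0,0,0.7],"hand": 1},
  {"offset": [8,-15.5,-4],"rot": [0,0,0.7],"hand": 1},
  {"offset": [10,-19,-5],"rot": [0,0,0.7],"hand": 1},
  {"offset": [12,-22.5,-5.8],"rot": [0,0,0.7],"hand": 1},
  {"offset": [14,-26,-5.8],"rot": [0,0,0.7],"hand": 1},
  {"offset": [15.5,-30,-5.8],"rot": [0,0,0.7],"hand": 1},
  {"offset": [16.4,-32.6,-5.8],"rot": [0,0,0.7],"hand": 1},
  {"offset": [16.4,-32.6,-5.8],"rot": [0,0,0.7],"hand": 1},
])

```text
t: 1.77
tool_pos: [0.5372, -0.0847, 0.1492]
tcp_rot: [[-0.068, 0.998, 0.001], [0.998, 0.068, -0.003], [-0.003, 0.001, -1.0]]
contact_force: [0.7, 0.3, 0.5]
gripper_width: -0.0
```

>>> play_rows([
  {"offset": [0,0,-1.5],"rot": [0,0,0],"hand": 1},
  {"offset": [0,0,-3],"rot": [0,0,0],"hand": 1},
  {"offset": [0,0,-4.5],"rot": [0,0,0],"hand": 1},
  {"offset": [0,0,-5.5],"rot": [0,0,0],"hand": 1},
  {"offset": [0,0,-5.5],"rot": [0,0,0],"hand": 1},
  {"offset": [0,0,-5.5],"rot": [0,0,0],"hand": 1},
  {"offset": [0,0,-5.5],"rot": [0,0,0],"hand": 1},
  {"offset": [0,0,-5.5],"rot": [0,0,0],"hand": 1},
  {"offset": [0,0,-5.5],"rot": [0,0,0],"hand": 1},
  {"offset": [0,0,-5.5],"rot": [0,0,0],"hand": 1},
])

```text
t: 2.6
tool_pos: [0.5375, -0.0847, 0.0949]
tcp_rot: [[-0.068, 0.998, 0.002], [0.998, 0.068, -0.004], [-0.004, 0.002, -1.0]]
contact_force: [-0.8, -1.0, 0.4]
gripper_width: -0.0003
```

Run:
```python
from h import *
a=snap('top','t1')[:,:,::-1][175:255,255:375];b=snap('scene','s1')[:,:,::-1][130:250,230:360]
a=cv2.resize(a,(400,267),interpolation=cv2.INTER_CUBIC);b=cv2.resize(b,(390,360),interpolation=cv2.INTER_CUBIC)
o=np.zeros((360,790,3),np.uint8);o[:267,:400]=a;o[:,400:]=b;cv2.imwrite('pics/c1.png',o)
```

```text
(no output)
```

View pics/c1.png

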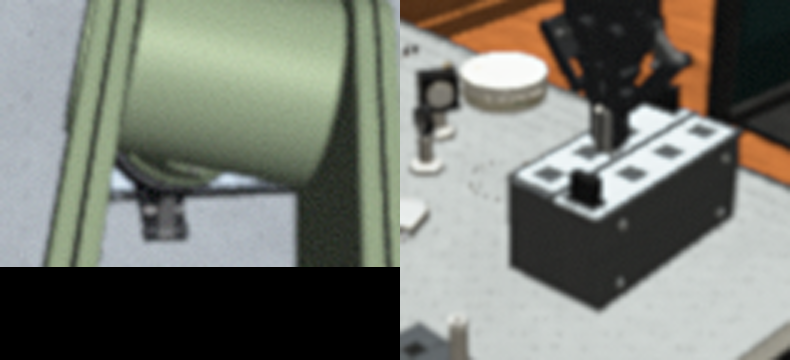

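Run:
```python
from h import *
s=sensors.get_state();print(s['tool_pos'],s['joint_velocities'].round(3))
for n in('top','scene'): print(proj(n,s['tool_pos']),proj(n,[.535,-.079,.095]),'grip',proj(n,[.5331,-.054,.1]))
```

```text
[ 0.53733784 -0.08471697  0.09463235] [ 0.001  0.006  0.003 -0.    -0.001  0.   ]
[297.57253584 220.46794117] [295.04900622 221.4110472 ] grip [284.11973848 221.72699115]
[299.18220795 188.90534523] [298.25021749 189.99780931] grip [291.341201   192.26852783]
```

Run:
```python
from h import *
b=cv2.imread('pics/s1.png')[120:220,255:345]
b=cv2.resize(b,None,fx=6,fy=6,interpolation=cv2.INTER_CUBIC)
for p in([.5373,-.0847,.0946],[.5373,-.0847,.087]):
    q=(proj('scene',p)-[255,120]+.5)*6; cv2.circle(b,tuple(int(v) for v in q),3,(0,0,255),-1)
cv2.imwrite('pics/c2.png',b)
```

```text
(no output)
```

View pics/c2.png

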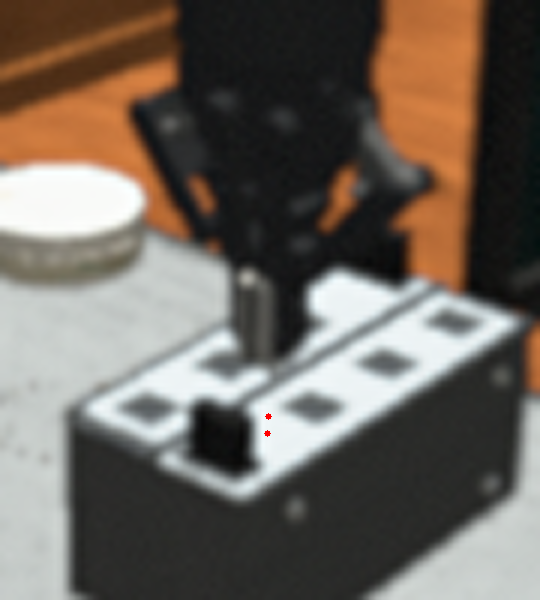

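Run:
```python
from h import *
for n in('top','scene'):
    print(n,'start tcp',proj(n,[.169,.549,.208]),'now',proj(n,[.5373,-.0847,.0946]))
    for dx in ((.05,0,0),(0,.05,0),(0,0,.025)): print(dx,proj(n,np.array([.5373,-.0847,.0946])+dx))
o,d=ray('scene',(255+265/6-.5,120+360/6-.5))
for z in (.095,.105,.119): print(z,onz('scene',(255+265/6-.5,120+360/6-.5),z))
```

```text
top start tcp [-49.25598314 407.82039903] now [297.56344826 220.48577387]
(0.05, 0, 0) [297.77527145 198.68255767]
(0, 0.05, 0) [275.48206215 219.85097608]
(0, 0, 0.025) [298.69627572 219.39622054]
scene start tcp [ 75.28772239 543.67027437] now [299.1890183  188.92600924]
(0.05, 0, 0) [283.57817344 181.53428129]
(0, 0.05, 0) [283.90325635 196.78340668]
(0, 0, 0.025) [299.5128339 179.2898154]
0.095 [ 0.56852127 -0.11705301  0.095     ]
0.105 [ 0.55610001 -0.1030493   0.105     ]
0.119 [ 0.53871023 -0.0834441   0.119     ]
```

Run:
```python
from h import *
a=cv2.imread('pics/s1.png').astype(int); b=snap('scene','s2')[:,:,::-1].astype(int)
d=np.abs(a-b).max(2); ys,xs=np.where(d>50); print(len(ys), xs.min() if len(xs) else 0, xs.max() if len(xs) else 0, ys.min() if len(xs) else 0, ys.max() if len(xs) else 0)
b=b.astype(np.uint8)[120:220,255:345]
b=cv2.resize(b,None,fx=6,fy=6,interpolation=cv2.INTER_CUBIC)
cv2.imwrite('pics/c3.png',b)
```

```text
0 0 0 0 0
```

>>> play_rows([
  {"offset": [0,0.3,0],"rot": [0,0,0],"hand": 1},
  {"offset": [0,0.6,0],"rot": [0,0,0],"hand": 1},
  {"offset": [-0.1,0.9,0],"rot": [0,0,0],"hand": 1},
  {"offset": [-0.1,1.2,0],"rot": [0,0,0],"hand": 1},
  {"offset": [-0.1,1.5,0],"rot": [0,0,0],"hand": 1},
  {"offset": [-0.2,1.8,0],"rot": [0,0,0],"hand": 1},
  {"offset": [-0.2,2.0,0],"rot": [0,0,0],"hand": 1},
  {"offset": [-0.2,2.2,0],"rot": [0,0,0],"hand": 1},
  {"offset": [-0.2,2.2,0],"rot": [0,0,0],"hand": 1},
  {"offset": [-0.2,2.2,0],"rot": [0,0,0],"hand": 1},
])

```text
t: 3.58
tool_pos: [0.5353, -0.0626, 0.0945]
tcp_rot: [[-0.068, 0.998, 0.002], [0.998, 0.068, -0.004], [-0.004, 0.001, -1.0]]
contact_force: [-0.3, 0.3, -0.1]
gripper_width: 0.0004
```

Run:
```python
from h import *
b=snap('scene','s3')[:,:,::-1]
print(proj('scene',sensors.get_state()['tool_pos']))
b=b.astype(np.uint8)[120:220,255:345]
b=cv2.resize(b,None,fx=6,fy=6,interpolation=cv2.INTER_CUBIC)
cv2.imwrite('pics/c4.png',b)
```

```text
[293.2413229  192.63496138]
```

View pics/c4.png

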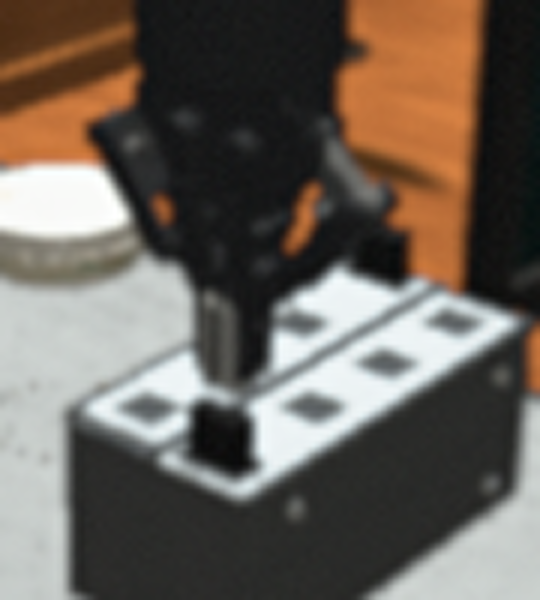

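No contact was felt, and the picture shows the shut fingertips about 24 mm higher than the reported TCP. I'll probe downward gently on the shutter to find where contact really is.

>>> play_rows([
  {"offset": [0.1,-1,0],"rot": [0,0,0],"hand": 1},
  {"offset": [0.2,-2.2,0],"rot": [0,0,0],"hand": 1},
  {"offset": [0.2,-2.2,-0.1],"rot": [0,0,0],"hand": 1},
  {"offset": [0.2,-2.2,-0.2],"rot": [0,0,0],"hand": 1},
  {"offset": [0.2,-2.2,-0.3],"rot": [0,0,0],"hand": 1},
  {"offset": [0.2,-2.2,-0.4],"rot": [0,0,0],"hand": 1},
  {"offset": [0.2,-2.2,-0.5],"rot": [0,0,0],"hand": 1},
  {"offset": [0.2,-2.2,-0.6],"rot": [0,0,0],"hand": 1},
  {"offset": [0.2,-2.2,-0.7],"rot": [0,0,0],"hand": 1},
  {"offset": [0.2,-2.2,-0.8],"rot": [0,0,0],"hand": 1},
])

```text
t: 4.47
tool_pos: [0.5373, -0.0845, 0.0864]
tcp_rot: [[-0.068, 0.998, 0.002], [0.998, 0.068, -0.003], [-0.004, 0.001, -1.0]]
contact_force: [0.0, -0.1, 0.3]
gripper_width: 0.0001
```

>>> play_rows([
  {"offset": [0,0,0],"rot": [0,0,0],"hand": 1},
  {"offset": [0,0,-0.1],"rot": [0,0,0],"hand": 1},
  {"offset": [0,0,-0.1],"rot": [0,0,0],"hand": 1},
  {"offset": [0,0,-0.1],"rot": [0,0,0],"hand": 1},
  {"offset": [0,0,-0.2],"rot": [0,0,0],"hand": 1},
  {"offset": [0,0,-0.2],"rot": [0,0,0],"hand": 1},
  {"offset": [0,0,-0.3],"rot": [0,0,0],"hand": 1},
  {"offset": [0,0,-0.3],"rot": [0,0,0],"hand": 1},
  {"offset": [0,0,-0.3],"rot": [0,0,0],"hand": 1},
  {"offset": [0,0,-0.3],"rot": [0,0,0],"hand": 1},
])

```text
t: 5.3
tool_pos: [0.5373, -0.0846, 0.0834]
tcp_rot: [[-0.068, 0.998, 0.002], [0.998, 0.068, -0.003], [-0.004, 0.001, -1.0]]
contact_force: [-0.2, 0.4, 0.2]
gripper_width: -0.0001
```

>>> play_rows([
  {"offset": [0,0,-0.1],"rot": [0,0,0],"hand": 1},
  {"offset": [0,0,-0.3],"rot": [0,0,0],"hand": 1},
  {"offset": [0,0,-0.5],"rot": [0,0,0],"hand": 1},
  {"offset": [0,0,-0.7],"rot": [0,0,0],"hand": 1},
  {"offset": [0,0,-0.9],"rot": [0,0,0],"hand": 1},
  {"offset": [0,0,-1.1],"rot": [0,0,0],"hand": 1},
  {"offset": [0,0,-1.3],"rot": [0,0,0],"hand": 1},
  {"offset": [0,0,-1.5],"rot": [0,0,0],"hand": 1},
  {"offset": [0,0,-1.5],"rot": [0,0,0],"hand": 1},
  {"offset": [0,0,-1.5],"rot": [0,0,0],"hand": 1},
])

```text
t: 6.13
tool_pos: [0.5372, -0.0845, 0.0683]
tcp_rot: [[-0.068, 0.998, 0.001], [0.998, 0.068, -0.003], [-0.004, 0.001, -1.0]]
contact_force: [0.4, 0.3, 0.3]
gripper_width: -0.0
```

Run:
```python
from h import *
s=sensors.get_state(); print(s['tool_pos'],s['contact_force'],s['joints'])
b=snap('scene','s4')[:,:,::-1]
b=b.astype(np.uint8)[120:220,255:345]
b=cv2.resize(b,None,fx=4,fy=4,interpolation=cv2.INTER_CUBIC)
a=snap('top','t4')[:,:,::-1][150:280,230:380]; a=cv2.resize(a,(430,400),interpolation=cv2.INTER_CUBIC)
cv2.imwrite('pics/c5.png',np.hstack([b[:400],a]))
```

```text
[ 0.53723203 -0.08454173  0.06827027] [0.36973888 0.30314226 0.34276285] [-0.17525438  0.39911161  1.83469172 -0.00401056  0.9059627  -0.24108851]
```

View pics/c5.png

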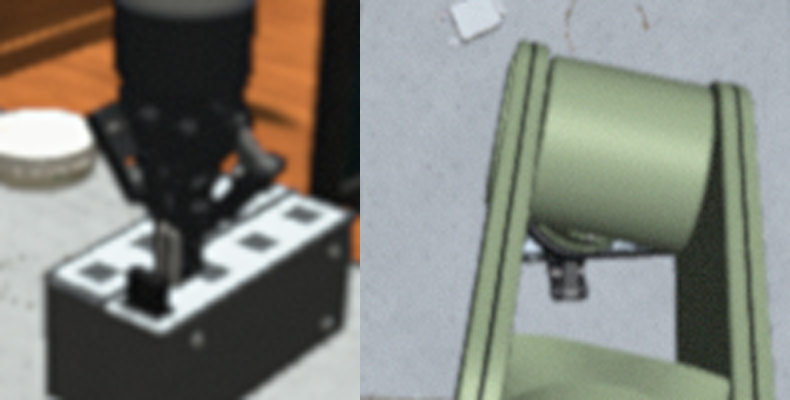

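>>> play_rows([
  {"offset": [0,0,-0.1],"rot": [0,0,0],"hand": 1},
  {"offset": [0,0,-0.2],"rot": [0,0,0],"hand": 1},
  {"offset": [0,0,-0.2],"rot": [0,0,0],"hand": 1},
  {"offset": [0,0,-0.3],"rot": [0,0,0],"hand": 1},
  {"offset": [0,0,-0.3],"rot": [0,0,0],"hand": 1},
  {"offset": [0,0,-0.4],"rot": [0,0,0],"hand": 1},
  {"offset": [0,0,-0.4],"rot": [0,0,0],"hand": 1},
  {"offset": [0,0,-0.4],"rot": [0,0,0],"hand": 1},
  {"offset": [0,0,-0.4],"rot": [0,0,0],"hand": 1},
  {"offset": [0,0,-0.4],"rot": [0,0,0],"hand": 1},
])

```text
t: 7.07
tool_pos: [0.5375, -0.0846, 0.0646]
tcp_rot: [[-0.068, 0.998, 0.002], [0.998, 0.068, -0.004], [-0.004, 0.002, -1.0]]
contact_force: [-0.5, 0.9, 1.6]
gripper_width: -0.0001
```

>>> play_rows([
  {"offset": [0,0,0],"rot": [0,0,0],"hand": 1},
  {"offset": [0,0,-0.1],"rot": [0,0,0],"hand": 1},
  {"offset": [0,0,-0.1],"rot": [0,0,0],"hand": 1},
  {"offset": [0,0,-0.1],"rot": [0,0,0],"hand": 1},
  {"offset": [0,0,-0.1],"rot": [0,0,0],"hand": 1},
  {"offset": [0,0,-0.2],"rot": [0,0,0],"hand": 1},
  {"offset": [0,0,-0.2],"rot": [0,0,0],"hand": 1},
  {"offset": [0,0,-0.2],"rot": [0,0,0],"hand": 1},
  {"offset": [0,0,-0.2],"rot": [0,0,0],"hand": 1},
  {"offset": [0,0,-0.2],"rot": [0,0,0],"hand": 1},
])

```text
t: 7.9
tool_pos: [0.5376, -0.0846, 0.0644]
tcp_rot: [[-0.068, 0.998, 0.003], [0.998, 0.068, -0.004], [-0.004, 0.003, -1.0]]
contact_force: [-4.5, 0.8, 12.9]
gripper_width: -0.0003
```

>>> play_rows([
  {"offset": [0,0,0.5],"rot": [0,0,0],"hand": 1},
  {"offset": [0,0,0.6],"rot": [0,0,0],"hand": 1},
  {"offset": [0,0.3,0.6],"rot": [0,0,0],"hand": 1},
  {"offset": [0,0.6,0.6],"rot": [0,0,0],"hand": 1},
  {"offset": [-0.1,0.9,0.6],"rot": [0,0,0],"hand": 1},
  {"offset": [-0.1,1.2,0.6],"rot": [0,0,0],"hand": 1},
  {"offset": [-0.1,1.5,0.6],"rot": [0,0,0],"hand": 1},
  {"offset": [-0.1,1.8,0.6],"rot": [0,0,0],"hand": 1},
  {"offset": [-0.1,2.0,0.6],"rot": [0,0,0],"hand": 1},
  {"offset": [-0.1,2.0,0.6],"rot": [0,0,0],"hand": 1},
])

```text
t: 8.73
tool_pos: [0.5365, -0.0641, 0.0703]
tcp_rot: [[-0.069, 0.998, 0.003], [0.998, 0.069, -0.003], [-0.004, 0.002, -1.0]]
contact_force: [0.3, -0.2, 0.1]
gripper_width: 0.0002
```

>>> play_rows([
  {"offset": [0,0.2,0],"rot": [0,0,0],"hand": 1},
  {"offset": [0,0.4,0],"rot": [0,0,0],"hand": 1},
  {"offset": [0,0.6,0],"rot": [0,0,0],"hand": 1},
  {"offset": [-0.1,0.8,0],"rot": [0,0,0],"hand": 1},
  {"offset": [-0.1,1.0,0],"rot": [0,0,0],"hand": 1},
  {"offset": [-0.1,1.2,0],"rot": [0,0,0],"hand": 1},
  {"offset": [-0.1,1.4,0],"rot": [0,0,0],"hand": 1},
  {"offset": [-0.1,1.5,0],"rot": [0,0,0],"hand": 1},
  {"offset": [-0.1,1.5,0],"rot": [0,0,0],"hand": 1},
  {"offset": [-0.1,1.5,0],"rot": [0,0,0],"hand": 1},
])

```text
t: 9.57
tool_pos: [0.5358, -0.0511, 0.0704]
tcp_rot: [[-0.07, 0.998, 0.003], [0.998, 0.07, -0.007], [-0.008, 0.003, -1.0]]
contact_force: [-0.4, -9.4, -0.2]
gripper_width: 0.0001
```

Run:
```python
from m import *
im=snap('scene','s5')
for c,a,w,h in blobs(im,(262,155,345,205),True,140,6,60): print(c.round(2),a.round(1),w,h,onz('scene',c,.087).round(4))
b=im[:,:,::-1][120:220,255:345]
cv2.imwrite('pics/c6.png',cv2.resize(b,None,fx=5,fy=5,interpolation=cv2.INTER_CUBIC))
```

```text
[325.57 176.2 ] 19.6 7.25 3.75 [ 0.5433 -0.1883  0.087 ]
[314.05 183.21] 21.6 8.0 4.0 [ 0.5398 -0.1405  0.087 ]
```

View pics/c6.png

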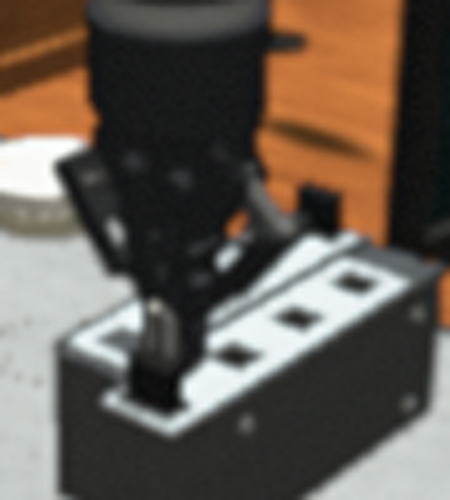

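>>> play_rows([
  {"offset": [0,0.2,0],"rot": [0,0,0],"hand": 1},
  {"offset": [0,0.3,0],"rot": [0,0,0],"hand": 1},
  {"offset": [0,0.4,0],"rot": [0,0,0],"hand": 1},
  {"offset": [0,0.5,0],"rot": [0,0,0],"hand": 1},
  {"offset": [0,0.5,0],"rot": [0,0,0],"hand": 1},
  {"offset": [0,0.5,0],"rot": [0,0,0],"hand": 1},
  {"offset": [0,0.5,0],"rot": [0,0,0],"hand": 1},
  {"offset": [0,0.5,0],"rot": [0,0,0],"hand": 1},
  {"offset": [0,0.5,0],"rot": [0,0,0],"hand": 1},
  {"offset": [0,0.5,0],"rot": [0,0,0],"hand": 1},
])

```text
t: 10.45
tool_pos: [0.5359, -0.0512, 0.0705]
tcp_rot: [[-0.073, 0.997, 0.004], [0.997, 0.073, -0.016], [-0.017, 0.002, -1.0]]
contact_force: [-0.7, -20.6, -0.9]
gripper_width: -0.0002
```

>>> play_rows([
  {"offset": [0,-0.8,0],"rot": [0,0,0],"hand": 1},
  {"offset": [0,-0.8,2.5],"rot": [0,0,0],"hand": 1},
  {"offset": [0,-0.8,5],"rot": [0,0,0],"hand": 1},
  {"offset": [2,-4,5],"rot": [0,0,0],"hand": 1},
  {"offset": [4,-8,5],"rot": [0,0,0],"hand": 1},
  {"offset": [5.5,-11,5],"rot": [0,0,0],"hand": 1},
  {"offset": [5.5,-14,5],"rot": [0,0,0],"hand": 1},
  {"offset": [5.5,-14,5],"rot": [0,0,0],"hand": 1},
  {"offset": [5.5,-14,5],"rot": [0,0,0],"hand": 1},
  {"offset": [5.5,-14,5],"rot": [0,0,0],"hand": 1},
])

```text
t: 11.28
tool_pos: [0.5904, -0.1903, 0.1202]
tcp_rot: [[-0.073, 0.997, 0.003], [0.997, 0.073, -0.015], [-0.015, 0.002, -1.0]]
contact_force: [0.6, 0.1, -0.8]
gripper_width: 0.0
```

```bash
python3 go.py .5915 -.193 .0705 4.2
```

```text
[ 0.11 -0.27 -4.97] [0.9 0.2 0. ]
```

>>> play_rows([
  {"offset": [0.1,0,-1],"rot": [0.9,0.2,0],"hand": 1},
  {"offset": [0.1,0,-2.5],"rot": [0.9,0.2,0],"hand": 1},
  {"offset": [0.1,0,-4],"rot": [0.9,0.2,0],"hand": 1},
  {"offset": [0.1,0,-4.9],"rot": [0.9,0.2,0],"hand": 1},
  {"offset": [0.1,0,-4.9],"rot": [0.9,0.2,0],"hand": 1},
  {"offset": [0.1,-0.3,-4.9],"rot": [0.9,0.2,0],"hand": 1},
  {"offset": [0.2,-0.6,-4.9],"rot": [0.9,0.2,0],"hand": 1},
  {"offset": [0.2,-0.9,-4.9],"rot": [0.9,0.2,0],"hand": 1},
  {"offset": [0.2,-1.2,-4.9],"rot": [0.9,0.2,0],"hand": 1},
  {"offset": [0.2,-1.2,-4.9],"rot": [0.9,0.2,0],"hand": 1},
])

```text
t: 12.12
tool_pos: [0.593, -0.2031, 0.0719]
tcp_rot: [[-0.072, 0.997, 0.001], [0.997, 0.072, 0.0], [0.0, 0.001, -1.0]]
contact_force: [0.1, -0.2, 0.0]
gripper_width: 0.0004
```

>>> play_rows([
  {"offset": [0,-0.3,0],"rot": [0,0,0],"hand": 1},
  {"offset": [0,-0.6,0],"rot": [0,0,0],"hand": 1},
  {"offset": [0.1,-0.9,0],"rot": [0,0,0],"hand": 1},
  {"offset": [0.1,-1.2,0],"rot": [0,0,0],"hand": 1},
  {"offset": [0.1,-1.5,0],"rot": [0,0,0],"hand": 1},
  {"offset": [0.1,-1.8,0],"rot": [0,0,0],"hand": 1},
  {"offset": [0.1,-2.1,0],"rot": [0,0,0],"hand": 1},
  {"offset": [0.2,-2.3,0],"rot": [0,0,0],"hand": 1},
  {"offset": [0.2,-2.3,0],"rot": [0,0,0],"hand": 1},
  {"offset": [0.2,-2.3,0],"rot": [0,0,0],"hand": 1},
])

```text
t: 12.95
tool_pos: [0.5945, -0.2253, 0.072]
tcp_rot: [[-0.072, 0.997, -0.0], [0.997, 0.072, 0.002], [0.002, -0.0, -1.0]]
contact_force: [-0.0, 5.1, 3.0]
gripper_width: -0.0003
```

>>> play_rows([
  {"offset": [0,-0.1,0],"rot": [0,0,0],"hand": 1},
  {"offset": [0,-0.2,0],"rot": [0,0,0],"hand": 1},
  {"offset": [0,-0.3,0],"rot": [0,0,0],"hand": 1},
  {"offset": [0,-0.4,0],"rot": [0,0,0],"hand": 1},
  {"offset": [0,-0.5,0],"rot": [0,0,0],"hand": 1},
  {"offset": [0,-0.5,0],"rot": [0,0,0],"hand": 1},
  {"offset": [0,-0.5,0],"rot": [0,0,0],"hand": 1},
  {"offset": [0,-0.5,0],"rot": [0,0,0],"hand": 1},
  {"offset": [0,-0.5,0],"rot": [0,0,0],"hand": 1},
  {"offset": [0,-0.5,0],"rot": [0,0,0],"hand": 1},
])

```text
t: 13.78
tool_pos: [0.5944, -0.2252, 0.072]
tcp_rot: [[-0.07, 0.998, -0.002], [0.997, 0.07, 0.011], [0.011, -0.001, -1.0]]
contact_force: [1.1, 15.5, 3.2]
gripper_width: -0.0001
```

>>> play_rows([
  {"offset": [0,0.8,0],"rot": [0,0,0],"hand": 1},
  {"offset": [0,0.8,4],"rot": [-0.6,0,0],"hand": 1},
  {"offset": [0,0.8,8],"rot": [-0.6,0,0],"hand": 1},
  {"offset": [-3,0,9],"rot": [-0.6,0,0],"hand": -1},
  {"offset": [-7,0,9],"rot": [-0.6,0,0],"hand": -1},
  {"offset": [-11,0,9],"rot": [-0.6,0,0],"hand": -1},
  {"offset": [-15,0,9],"rot": [-0.6,0,0],"hand": -1},
  {"offset": [-18,0,9],"rot": [-0.6,0,0],"hand": -1},
  {"offset": [-21,0,9],"rot": [-0.6,0,0],"hand": -1},
  {"offset": [-22,0,9],"rot": [-0.6,0,0],"hand": -1},
])

```text
t: 14.62
tool_pos: [0.3701, -0.225, 0.162]
tcp_rot: [[-0.069, 0.998, -0.004], [0.998, 0.069, 0.0], [0.0, -0.004, -1.0]]
contact_force: [-0.7, 0.2, -1.1]
gripper_width: 0.0829
```

```bash
cat > look.py <<'E'
from m import *
import sys
im={n:snap(n,n+sys.argv[1]) for n in('top','scene')}
for n,b,r in(('top',(272,186,372,240),(30,130)),('scene',(262,155,345,205),(6,60))):
    for c,a,w,h in blobs(im[n],b,True,140,*r): print(n,c.round(2),a.round(1),w,h,onz(n,c,.087).round(4))
print('posts')
for n,b in(('top',(150,195,255,262)),('scene',(170,225,280,295))):
    for c,a,w,h in blobs(im[n],b,False,150 if n=='top' else 165,5,60): print(n,c.round(2),a.round(1),w,h,onz(n,c,.081).round(4),onz(n,c,.056).round(4))
E
python3 look.py 6
```

```text
top [366.54 197.82] 119.1 10.0 13.25 [ 0.595  -0.2438  0.087 ]
top [340.22 199.33] 77.4 9.25 9.25 [ 0.5897 -0.1832  0.087 ]
top [319.43 200.25] 76.9 9.25 9.0 [ 0.5862 -0.1354  0.087 ]
top [298.57 201.11] 77.2 9.25 9.25 [ 0.5829 -0.0873  0.087 ]
top [341.94 220.13] 79.2 9.5 9.25 [ 0.5418 -0.1866  0.087 ]
top [274.89 223.09] 86.4 7.25 13.0 [ 0.5306 -0.0338  0.087 ]
top [320.93 221.06] 78.7 9.5 9.25 [ 0.5383 -0.1387  0.087 ]
top [299.86 221.97] 77.2 9.25 9.0 [ 0.5348 -0.0907  0.087 ]
scene [310.04 170.42] 16.8 7.0 3.5 [ 0.5912 -0.185   0.087 ]
scene [325.57 176.2 ] 19.6 7.25 3.75 [ 0.5433 -0.1883  0.087 ]
scene [298.25 177.08] 19.9 7.75 4.0 [ 0.5877 -0.1369  0.087 ]
scene [314.03 183.21] 21.6 8.0 4.0 [ 0.5399 -0.1404  0.087 ]
scene [285.73 184.11] 22.1 8.0 4.25 [ 0.5844 -0.0892  0.087 ]
scene [301.66 190.75] 25.8 8.75 4.5 [ 0.5364 -0.0925  0.087 ]
posts
top [192.78 213.33] 20.7 5.0 5.25 [0.5483 0.1567 0.081 ] [0.551  0.1616 0.056 ]
top [170.88 235.14] 20.8 5.25 5.0 [0.4966 0.204  0.081 ] [0.4978 0.2103 0.056 ]
top [213.41 237.15] 22.0 5.5 5.5 [0.4949 0.106  0.081 ] [0.496  0.1093 0.056 ]
scene [205.69 269.84] 26.2 7.0 4.75 [0.4745 0.2234 0.081 ] [0.4993 0.2088 0.056 ]
```

>>> play_rows([
  {"offset": [1.5,3.5,0],"rot": [0,0,0],"hand": -1},
  {"offset": [3,7,0],"rot": [0,0,0],"hand": -1},
  {"offset": [4.5,10.5,0],"rot": [0,0,0],"hand": -1},
  {"offset": [6,14,0],"rot": [0,0,0],"hand": -1},
  {"offset": [7.5,17.5,0],"rot": [0,0,0],"hand": -1},
  {"offset": [9,21,0],"rot": [0,0,0],"hand": -1},
  {"offset": [11,24.5,0],"rot": [0,0,0],"hand": -1},
  {"offset": [13,28,0],"rot": [0,0,0],"hand": -1},
  {"offset": [15,31.5,0],"rot": [0,0,0],"hand": -1},
  {"offset": [17,35,0],"rot": [0,0,0],"hand": -1},
])

```text
t: 15.55
tool_pos: [0.5459, 0.1275, 0.1623]
tcp_rot: [[-0.07, 0.998, 0.001], [0.998, 0.07, -0.001], [-0.001, 0.001, -1.0]]
contact_force: [0.7, -0.9, 0.1]
gripper_width: 0.0852
```

```bash
python3 go.py .5475 .156 .0276 4.2
python3 - <<'E'
from m import *
im=snap('scene','s7')
cv2.imwrite('pics/c7.png',cv2.resize(im[:,:,::-1][190:310,150:310],None,fx=3.5,fy=3.5,interpolation=cv2.INTER_CUBIC))
E
```

```text
[  0.16   2.85 -13.47] [0.  0.1 0.2]
```

View pics/c7.png

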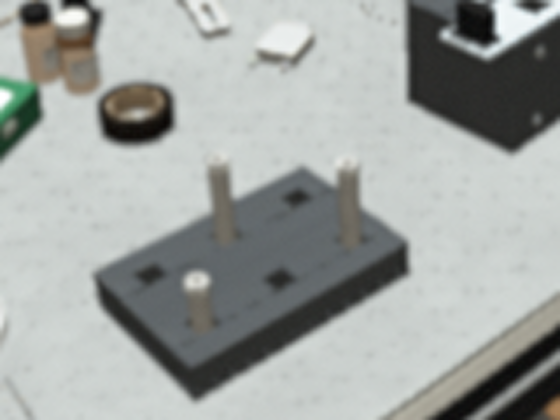

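Run:
```python
from m import *
print(sensors.get_state()['t'],[proj('scene',[.546+d,.1275,z]).round(0) for d in(-.05,0,.05) for z in(.162,.184,.2)])
im=snap('scene','s8'); a=cv2.imread('pics/s7.png')[:,:,::-1]
print((np.abs(im.astype(int)-a).max(2)>40).sum())
cv2.imwrite('pics/c8.png',im[:,:,::-1])
```

```text
15.6 [array([238., 205.]), array([237., 195.]), array([237., 187.]), array([221., 195.]), array([220., 185.]), array([219., 178.]), array([205., 186.]), array([204., 176.]), array([204., 169.])]
1627
```

View pics/c8.png

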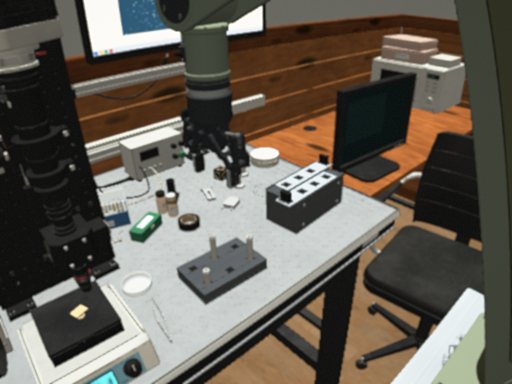

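>>> play_rows([
  {"offset": [0.2,1.5,0],"rot": [0,0.1,0.2],"hand": -1},
  {"offset": [0.2,2.85,-1],"rot": [0,0.1,0.2],"hand": -1},
  {"offset": [0.2,2.85,-3],"rot": [0,0.1,0.2],"hand": -1},
  {"offset": [0.2,2.85,-5],"rot": [0,0.1,0.2],"hand": -1},
  {"offset": [0.2,2.85,-7],"rot": [0,0.1,0.2],"hand": -1},
  {"offset": [0.2,2.85,-9],"rot": [0,0.1,0.2],"hand": -1},
  {"offset": [0.2,2.85,-11],"rot": [0,0.1,0.2],"hand": -1},
  {"offset": [0.2,2.85,-12.5],"rot": [0,0.1,0.2],"hand": -1},
  {"offset": [0.2,2.85,-13.5],"rot": [0,0.1,0.2],"hand": -1},
  {"offset": [0.2,2.85,-13.5],"rot": [0,0.1,0.2],"hand": -1},
])

```text
t: 16.48
tool_pos: [0.5483, 0.1582, 0.0242]
tcp_rot: [[-0.078, 0.997, -0.003], [0.997, 0.078, 0.0], [0.0, -0.003, -1.0]]
contact_force: [-0.3, -0.2, 0.1]
gripper_width: 0.0854
```

>>> play_rows([
  {"offset": [0,0,0],"rot": [0,0,0],"hand": 0.6},
  {"offset": [0,0,0],"rot": [0,0,0],"hand": 1},
  {"offset": [0,0,0],"rot": [0,0,0],"hand": 1},
  {"offset": [0,0,0],"rot": [0,0,0],"hand": 1},
  {"offset": [0,0,0],"rot": [0,0,0],"hand": 1},
  {"offset": [0,0,0],"rot": [0,0,0],"hand": 1},
  {"offset": [0,0,0],"rot": [0,0,0],"hand": 1},
  {"offset": [0,0,0],"rot": [0,0,0],"hand": 1},
  {"offset": [0,0,0],"rot": [0,0,0],"hand": 1},
  {"offset": [0,0,0],"rot": [0,0,0],"hand": 1},
])

```text
t: 17.32
tool_pos: [0.5488, 0.1583, 0.0249]
tcp_rot: [[-0.078, 0.997, -0.002], [0.997, 0.078, 0.0], [0.001, -0.002, -1.0]]
contact_force: [-1.5, -0.4, 5.7]
gripper_width: 0.0107
```

>>> play_rows([
  {"offset": [0,0,0.5],"rot": [0,0,0],"hand": 1},
  {"offset": [0,0,1.5],"rot": [0,0,0],"hand": 1},
  {"offset": [0,0,3],"rot": [0,0,0],"hand": 1},
  {"offset": [0,0,5],"rot": [0,0,0],"hand": 1},
  {"offset": [0,0,7],"rot": [0,0,0],"hand": 1},
  {"offset": [0,0,9],"rot": [0,0,0],"hand": 1},
  {"offset": [0,0,11],"rot": [0,0,0],"hand": 1},
  {"offset": [0,0,13],"rot": [0,0,0],"hand": 1},
  {"offset": [0,0,13],"rot": [0,0,0],"hand": 1},
  {"offset": [0,0,13],"rot": [0,0,0],"hand": 1},
])

```text
t: 18.15
tool_pos: [0.5492, 0.1584, 0.156]
tcp_rot: [[-0.078, 0.997, 0.0], [0.997, 0.078, 0.001], [0.001, 0.0, -1.0]]
contact_force: [0.1, -0.8, -1.4]
gripper_width: 0.0107
```

```bash
python3 go.py .5426 -.1875 .155 4.2
python3 - <<'E'
from m import *
im=snap('scene','s9'); s=sensors.get_state()['tool_pos']
u=proj('scene',s).astype(int); print(u)
c=im[:,:,::-1][u[1]-60:u[1]+80,u[0]-60:u[0]+70]
cv2.imwrite('pics/c9.png',cv2.resize(c,None,fx=4,fy=4,interpolation=cv2.INTER_CUBIC))
E
```

```text
[ -0.66 -34.59  -0.1 ] [-0.1  0.  -0.3]
[207 204]
```

View pics/c9.png

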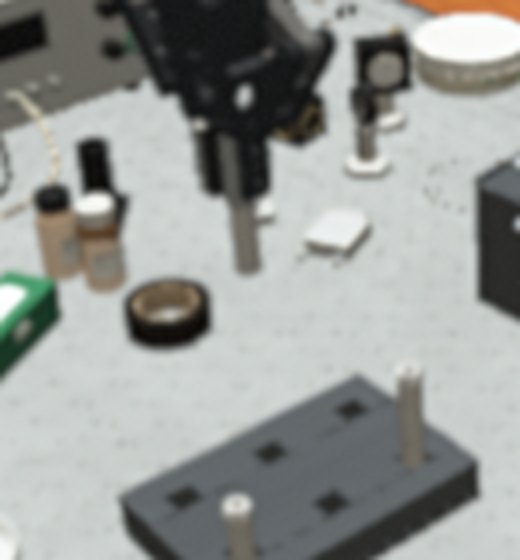

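Run:
```python
from m import *
print(onz('scene',(208.5,209.7),.137), proj('scene',[.548,.157,.137]),proj('scene',[.548,.157,.205]))
im=cv2.imread('pics/s9.png').astype(int)
# post columns by row: warm bright
for r in range(184,214,3):
    row=im[r,195:222]; g=row.sum(1)//3; print(r,' '.join(f'{v:3d}' for v in g))
```

```text
[0.554795   0.15269573 0.137     ] [208.75924681 211.95575   ] [205.32431908 180.16936146]
184 162 114  72  39  22  18  35  62  79  83  75  50  30  21  23  26  28  25  57 123 180 205 208 208 206 206 207
187 185 143  95  54  27  17  26  52  74  84  80  62  38  27  23  24  25  23  40 111 180 207 209 207 203 202 201
190 202 173 125  75  35  19  20  42  70  83  81  65  42  25  21  28  34  33  47 114 179 204 206 204 207 209 210
193 209 208 201 187 164 147 149 148 118  90  82  74  58  41  42  67 101 139 177 199 208 208 206 205 208 209 208
196 212 209 206 206 207 208 211 208 190 145 105  93  95  96  97 122 176 217 231 228 213 206 209 211 211 211 212
199 209 208 209 209 209 211 209 206 192 157 121 106 106 104  99  96 106 115 120 135 162 190 202 207 209 210 209
202 207 208 209 211 212 212 212 212 204 175 131 106 104 104 102 111 150 191 208 210 211 211 210 210 209 209 208
205 207 208 208 209 209 209 210 211 213 195 152 113 103 105 102 104 135 184 204 206 206 207 208 209 207 206 206
208 207 206 207 206 205 203 204 205 207 196 161 122 105 104 104  99 119 165 197 205 206 208 209 207 206 195 178
211 204 205 200 196 197 200 203 204 204 198 175 140 115 108 108 114 135 171 197 209 210 208 207 205 201 197 199
```

>>> play_rows([
  {"offset": [0,-3,0.2],"rot": [0,0,0],"hand": 1},
  {"offset": [-0.1,-6.5,0.2],"rot": [0,0,0],"hand": 1},
  {"offset": [-0.2,-10,0.2],"rot": [0,0,0],"hand": 1},
  {"offset": [-0.3,-13.5,0.2],"rot": [0,0,0],"hand": 1},
  {"offset": [-0.4,-17,0.2],"rot": [0,0,0],"hand": 1},
  {"offset": [-0.5,-20.5,0.2],"rot": [0,0,0],"hand": 1},
  {"offset": [-0.6,-24,0.2],"rot": [0,0,0],"hand": 1},
  {"offset": [-0.6,-27.5,0.2],"rot": [0,0,0],"hand": 1},
  {"offset": [-0.6,-31,0.2],"rot": [0,0,0],"hand": 1},
  {"offset": [-0.6,-34,0.2],"rot": [0,0,0],"hand": 1},
])

```text
t: 19.03
tool_pos: [0.5409, -0.1837, 0.1548]
tcp_rot: [[-0.077, 0.997, -0.006], [0.997, 0.077, 0.001], [0.002, -0.006, -1.0]]
contact_force: [0.9, 0.3, -0.8]
gripper_width: 0.0113
```

>>> play_rows([
  {"offset": [0,0,0],"rot": [0,0,0],"hand": 1},
  {"offset": [0,0,0],"rot": [0,0,0],"hand": 1},
  {"offset": [0,0,0],"rot": [0,0,0],"hand": 1},
  {"offset": [0,0,0],"rot": [0,0,0],"hand": 1},
  {"offset": [0,0,0],"rot": [0,0,0],"hand": 1},
  {"offset": [0,0,0],"rot": [0,0,0],"hand": 1},
  {"offset": [0,0,0],"rot": [0,0,0],"hand": 1},
  {"offset": [0,0,0],"rot": [0,0,0],"hand": 1},
  {"offset": [0,0,0],"rot": [0,0,0],"hand": 1},
  {"offset": [0,0,0],"rot": [0,0,0],"hand": 1},
])

```text
t: 19.87
tool_pos: [0.541, -0.1836, 0.1549]
tcp_rot: [[-0.077, 0.997, -0.006], [0.997, 0.077, 0.001], [0.002, -0.006, -1.0]]
contact_force: [-0.3, -0.3, -0.9]
gripper_width: 0.011
```

```bash
python3 go.py .543 -.1867 .155 4.2
```

```text
[ 0.2  -0.31  0.01] [-0.1 -0.3 -0.2]
```

>>> play_rows([
  {"offset": [0.2,-0.3,0],"rot": [0,-0.3,0],"hand": 1},
  {"offset": [0.2,-0.3,0],"rot": [0,-0.3,0],"hand": 1},
  {"offset": [0.2,-0.3,-1],"rot": [0,-0.3,0],"hand": 1},
  {"offset": [0.2,-0.3,-2],"rot": [0,-0.3,0],"hand": 1},
  {"offset": [0.2,-0.3,-3],"rot": [0,-0.3,0],"hand": 1},
  {"offset": [0.2,-0.3,-4],"rot": [0,-0.3,0],"hand": 1},
  {"offset": [0.2,-0.3,-4.3],"rot": [0,-0.3,0],"hand": 1},
  {"offset": [0.2,-0.3,-4.3],"rot": [0,-0.3,0],"hand": 1},
  {"offset": [0.2,-0.3,-4.3],"rot": [0,-0.3,0],"hand": 1},
  {"offset": [0.2,-0.3,-4.3],"rot": [0,-0.3,0],"hand": 1},
])

```text
t: 20.7
tool_pos: [0.5434, -0.1867, 0.1123]
tcp_rot: [[-0.077, 0.997, 0.0], [0.997, 0.077, 0.001], [0.001, 0.0, -1.0]]
contact_force: [-0.9, 0.2, -1.6]
gripper_width: 0.011
```

Run:
```python
from m import *
im=snap('scene','s10'); print(sensors.get_state()['tool_pos'])
print(proj('scene',[.5426,-.1875,.093]),proj('scene',[.5426,-.1875,.087]))
g=im.astype(int).sum(2)//3
for r in range(160,184,2): print(r,' '.join(f'{v:3d}' for v in g[r,312:342]))
```

```text
[ 0.54343618 -0.18671305  0.1124715 ]
[325.73741218 174.24220307] [325.58402487 176.39986146]
160 111 111 114 121 129 128 111  65  22  12  12  32  61  79  82  85  85  87  90  85  57  28  13  17  17  18  18  20  18  21
162 120 138 163 192 207 183 138  99  70  46  31  41  66  93 101 103 104 112 118 101  62  26  13  17  15  18  18  17  19  18
164 225 236 240 242 243 242 240 236 228 200 170 141 107  96 102 106 124 159 177 147  93  42  16  17  18  17  18  22  21  26
166 242 242 241 241 241 240 241 242 242 243 243 228 161 109 100 103 110 122 122  93  49  19  17  16  17  17  22  24  35  45
168 231 237 238 240 241 241 241 240 241 241 239 214 152 107 102 102  99 101  99  80  46  22  17  14  16  18  16  20  26  28
170 102 130 161 208 235 241 239 232 218 189 158 126  98  97 102 103  98  95  94  92  85  78  70  62  53  41  28  20  20  20
172 159 196 225 233 232 218 181 139 136 161 178 167 124  99 101 104 108 111 110 107 104 101 103 102 100  94  81  69  68  65
174 234 223 191 156 136 146 172 198 226 235 221 172 117  94 104 129 169 199 207 199 177 149 125 110 101  97  96  96  92  83
176 147 145 165 193 223 235 239 236 220 184 135  90  59  49  52  62  87 129 176 213 231 234 225 197 155 112  84  69  59  49
178 199 230 240 242 241 241 242 242 241 237 228 205 179 157 134 133 162 201 229 235 226 201 167 122  79  56  46  42  38  39
180 230 222 226 234 238 241 241 241 242 241 241 241 241 241 238 237 236 222 187 146 108  78  58  43  38  41  47  46  42  41
182 115  86  83 107 138 162 183 214 232 239 240 240 240 235 223 187 148 112  76  53  45  44  38  39  50  72  85  75  52  41
```

>>> play_rows([
  {"offset": [0,0,-0.4],"rot": [0,0,0],"hand": 1},
  {"offset": [0,0,-0.8],"rot": [0,0,0],"hand": 1},
  {"offset": [0,0,-1.2],"rot": [0,0,0],"hand": 1},
  {"offset": [0,0,-1.6],"rot": [0,0,0],"hand": 1},
  {"offset": [0,0,-2],"rot": [0,0,0],"hand": 1},
  {"offset": [0,0,-2],"rot": [0,0,0],"hand": 1},
  {"offset": [0,0,-2],"rot": [0,0,0],"hand": 1},
  {"offset": [0,0,-2],"rot": [0,0,0],"hand": 1},
  {"offset": [0,0,-2],"rot": [0,0,0],"hand": 1},
  {"offset": [0,0,-2],"rot": [0,0,0],"hand": 1},
])

```text
t: 21.58
tool_pos: [0.5436, -0.1868, 0.0927]
tcp_rot: [[-0.077, 0.997, 0.001], [0.997, 0.077, 0.001], [0.0, 0.001, -1.0]]
contact_force: [0.3, 0.2, -1.8]
gripper_width: 0.0112
```

>>> play_rows([
  {"offset": [0,0,-0.5],"rot": [0,0,0],"hand": 1},
  {"offset": [0,0,-1],"rot": [0,0,0],"hand": 1},
  {"offset": [0,0,-1.5],"rot": [0,0,0],"hand": 1},
  {"offset": [0,0,-2],"rot": [0,0,0],"hand": 1},
  {"offset": [0,0,-2.1],"rot": [0,0,0],"hand": 1},
  {"offset": [0,0,-2.1],"rot": [0,0,0],"hand": 1},
  {"offset": [0,0,-2.1],"rot": [0,0,0],"hand": 1},
  {"offset": [0,0,-2.1],"rot": [0,0,0],"hand": 1},
  {"offset": [0,0,-2.1],"rot": [0,0,0],"hand": 1},
  {"offset": [0,0,-2.1],"rot": [0,0,0],"hand": 1},
])

```text
t: 22.42
tool_pos: [0.5438, -0.1868, 0.072]
tcp_rot: [[-0.077, 0.997, 0.001], [0.997, 0.077, 0.0], [0.0, 0.001, -1.0]]
contact_force: [-0.1, -0.4, -1.2]
gripper_width: 0.011
```

>>> play_rows([
  {"offset": [0,0,0],"rot": [0,0,0],"hand": 0.3},
  {"offset": [0,0,0],"rot": [0,0,0],"hand": 0},
  {"offset": [0,0,0],"rot": [0,0,0],"hand": 0},
  {"offset": [0,0,0],"rot": [0,0,0],"hand": 0},
  {"offset": [0,0,0],"rot": [0,0,0],"hand": 0},
  {"offset": [0,0,2],"rot": [0,0,0],"hand": 0},
  {"offset": [0,0,5],"rot": [0,0,0],"hand": -1},
  {"offset": [0,0,9],"rot": [0,0,0],"hand": -1},
  {"offset": [-3,0,9],"rot": [0,0,0],"hand": -1},
  {"offset": [-7,0,9],"rot": [0,0,0],"hand": -1},
])

```text
t: 23.25
tool_pos: [0.4773, -0.1879, 0.1646]
tcp_rot: [[-0.079, 0.997, 0.009], [0.997, 0.079, -0.003], [-0.004, 0.009, -1.0]]
contact_force: [-0.3, -0.4, 0.4]
gripper_width: 0.0853
```

>>> play_rows([
  {"offset": [-3,0,0],"rot": [0,0,0],"hand": -1},
  {"offset": [-6,0,0],"rot": [0,0,0],"hand": -1},
  {"offset": [-9,0,0],"rot": [0,0,0],"hand": -1},
  {"offset": [-12,0,0],"rot": [0,0,0],"hand": -1},
  {"offset": [-12,0,0],"rot": [0,0,0],"hand": -1},
  {"offset": [-12,0,0],"rot": [0,0,0],"hand": -1},
  {"offset": [-12,0,0],"rot": [0,0,0],"hand": -1},
  {"offset": [-12,0,0],"rot": [0,0,0],"hand": -1},
  {"offset": [-12,0,0],"rot": [0,0,0],"hand": -1},
  {"offset": [-12,0,0],"rot": [0,0,0],"hand": -1},
])

```text
t: 24.08
tool_pos: [0.3581, -0.188, 0.1644]
tcp_rot: [[-0.079, 0.997, 0.009], [0.997, 0.08, -0.003], [-0.003, 0.009, -1.0]]
contact_force: [0.4, -0.3, -0.3]
gripper_width: 0.0855
```

```bash
python3 look.py 11
python3 - <<'E'
import cv2,numpy as np
a=cv2.imread('pics/top11.png')[175:262,155:375]; b=cv2.imread('pics/scene11.png')[150:240,255:355]
a=cv2.resize(a,(792,313),interpolation=cv2.INTER_CUBIC); b=cv2.resize(b,None,fx=3.1,fy=3.1,interpolation=cv2.INTER_CUBIC)
o=np.zeros((600,792,3),np.uint8);o[:313]=a;o[315:315+b.shape[0],:b.shape[1]]=b;cv2.imwrite('pics/c11.png',o)
E
```

```text
top [366.56 197.83] 119.2 10.0 13.25 [ 0.5949 -0.2438  0.087 ]
top [340.24 199.33] 77.3 9.25 9.25 [ 0.5897 -0.1833  0.087 ]
top [319.42 200.25] 76.2 9.25 9.0 [ 0.5863 -0.1353  0.087 ]
top [298.58 201.12] 77.2 9.25 9.25 [ 0.5829 -0.0873  0.087 ]
top [342.04 220.32] 59.6 9.5 9.25 [ 0.5413 -0.1868  0.087 ]
top [274.88 223.08] 86.4 7.25 13.0 [ 0.5306 -0.0338  0.087 ]
top [320.93 221.05] 78.4 9.5 9.0 [ 0.5383 -0.1387  0.087 ]
top [299.87 221.96] 77.3 9.25 9.0 [ 0.5348 -0.0907  0.087 ]
scene [310.05 170.43] 16.8 7.0 3.5 [ 0.5911 -0.185   0.087 ]
scene [325.63 175.85] 15.1 7.25 3.25 [ 0.5444 -0.1899  0.087 ]
scene [298.24 177.08] 19.8 7.75 4.0 [ 0.5877 -0.1368  0.087 ]
scene [314.05 183.21] 21.8 8.0 4.0 [ 0.5398 -0.1405  0.087 ]
scene [285.71 184.1 ] 22.0 8.0 4.25 [ 0.5845 -0.0892  0.087 ]
scene [301.66 190.75] 25.8 8.75 4.5 [ 0.5364 -0.0925  0.087 ]
posts
top [210.43 227.5 ] 20.1 5.0 5.0 [0.5167 0.114  0.081 ] [0.5185 0.1175 0.056 ]
top [168.26 228.95] 20.4 5.0 5.25 [0.5105 0.2111 0.081 ] [0.5122 0.2176 0.056 ]
scene [198.01 267.87] 25.0 6.5 4.75 [0.4881 0.2303 0.081 ] [0.5136 0.216  0.056 ]
```

View pics/c11.png

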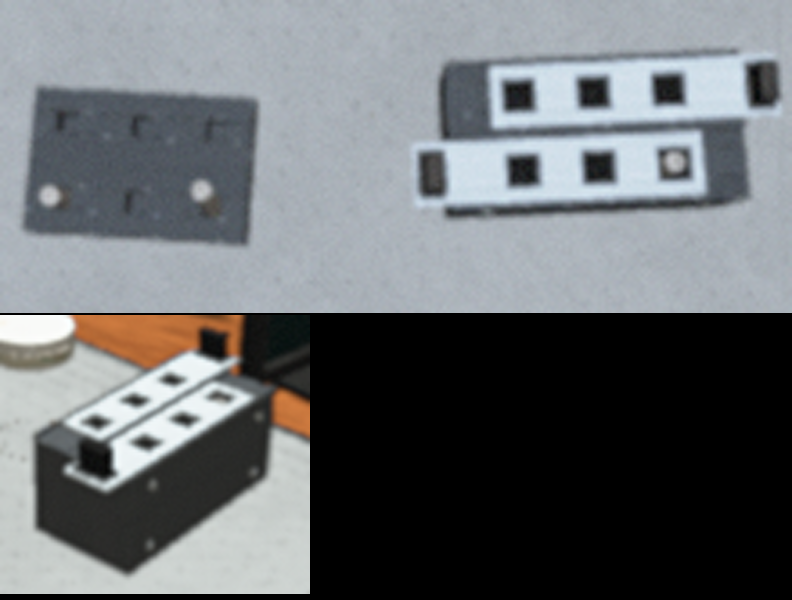

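The first post is down in deep pocket 2. The block has been knocked about 15 mm, and its long post now leans towards +x. I'll continue with the new positions.

>>> play_rows([
  {"offset": [1.5,3,0],"rot": [0,-0.5,0],"hand": -1},
  {"offset": [3,6,0],"rot": [0,-0.5,0],"hand": -1},
  {"offset": [4.5,9,0],"rot": [0,-0.5,0],"hand": -1},
  {"offset": [6,12,0],"rot": [0,-0.5,0],"hand": -1},
  {"offset": [8,15,0],"rot": [0,-0.5,0],"hand": -1},
  {"offset": [10,18.5,0],"rot": [0,-0.5,0],"hand": -1},
  {"offset": [12,22,0],"rot": [0,-0.5,0],"hand": -1},
  {"offset": [14,26,0],"rot": [0,-0.5,0],"hand": -1},
  {"offset": [15.5,29,0],"rot": [0,-0.5,0],"hand": -1},
  {"offset": [15.7,30,0],"rot": [0,-0.5,0],"hand": -1},
])

```text
t: 25.02
tool_pos: [0.5176, 0.1167, 0.1641]
tcp_rot: [[-0.083, 0.996, 0.02], [0.997, 0.083, -0.0], [-0.002, 0.02, -1.0]]
contact_force: [0.3, -1.0, -0.4]
gripper_width: 0.0857
```

```bash
python3 go.py .515 .113 .0265 4.2
python3 - <<'E'
from m import *
im=snap('scene','s12')
for b in ((170,205,290,300),):
    for c,a,w,h in blobs(im,b,False,190,2,40): print(c.round(1),a.round(1),w,h,onz('scene',c,.081).round(4),onz('scene',c,.056).round(4))
print(proj('scene',[.5167,.114,.081]))
E
```

```text
[ -0.26  -0.37 -13.76] [ 0.   1.2 -0.6]
[197.9 267.9] 17.5 5.75 3.75 [0.4881 0.2304 0.081 ] [0.5136 0.2161 0.056 ]
[238.42558195 233.6444383 ]
```

>>> play_rows([
  {"offset": [-0.3,-0.4,0],"rot": [0,1.2,-0.6],"hand": -1},
  {"offset": [-0.3,-0.4,-1],"rot": [0,1.2,-0.6],"hand": -1},
  {"offset": [-0.3,-0.4,-3],"rot": [0,1.2,-0.6],"hand": -1},
  {"offset": [-0.3,-0.4,-5],"rot": [0,1.2,-0.6],"hand": -1},
  {"offset": [-0.3,-0.4,-7],"rot": [0,1.2,-0.6],"hand": -1},
  {"offset": [-0.3,-0.4,-9],"rot": [0,1.2,-0.6],"hand": -1},
  {"offset": [-0.3,-0.4,-11],"rot": [0,1.2,-0.6],"hand": -1},
  {"offset": [-0.3,-0.4,-12.5],"rot": [0,1.2,-0.6],"hand": -1},
  {"offset": [-0.3,-0.4,-13.5],"rot": [0,1.2,-0.6],"hand": -1},
  {"offset": [-0.3,-0.4,-13.5],"rot": [0,1.2,-0.6],"hand": -1},
])

```text
t: 25.9
tool_pos: [0.5113, 0.1106, 0.0266]
tcp_rot: [[-0.071, 0.997, -0.008], [0.997, 0.071, -0.002], [-0.002, -0.008, -1.0]]
contact_force: [-0.0, -0.3, -0.0]
gripper_width: 0.0853
```

>>> play_rows([
  {"offset": [0,0,0],"rot": [0,0,0],"hand": 0.6},
  {"offset": [0,0,0],"rot": [0,0,0],"hand": 1},
  {"offset": [0,0,0],"rot": [0,0,0],"hand": 1},
  {"offset": [0,0,0],"rot": [0,0,0],"hand": 1},
  {"offset": [0,0,0],"rot": [0,0,0],"hand": 1},
  {"offset": [0,0,0],"rot": [0,0,0],"hand": 1},
  {"offset": [0,0,0],"rot": [0,0,0],"hand": 1},
  {"offset": [0,0,0],"rot": [0,0,0],"hand": 1},
  {"offset": [0,0,0],"rot": [0,0,0],"hand": 1},
  {"offset": [0,0,0],"rot": [0,0,0],"hand": 1},
])

```text
t: 26.73
tool_pos: [0.5116, 0.1107, 0.0272]
tcp_rot: [[-0.071, 0.997, -0.007], [0.997, 0.071, -0.002], [-0.001, -0.007, -1.0]]
contact_force: [-1.0, -0.1, 6.2]
gripper_width: 0.0107
```

>>> play_rows([
  {"offset": [0,0,0.5],"rot": [0,0,0],"hand": 1},
  {"offset": [0,0,1.5],"rot": [0,0,0],"hand": 1},
  {"offset": [0,0,3],"rot": [0,0,0],"hand": 1},
  {"offset": [0,0,5],"rot": [0,0,0],"hand": 1},
  {"offset": [0,0,7],"rot": [0,0,0],"hand": 1},
  {"offset": [0,0,9],"rot": [0,0,0],"hand": 1},
  {"offset": [0,0,11],"rot": [0,0,0],"hand": 1},
  {"offset": [0,0,13],"rot": [0,0,0],"hand": 1},
  {"offset": [0,0,13],"rot": [0,0,0],"hand": 1},
  {"offset": [0,0,13],"rot": [0,0,0],"hand": 1},
])

```text
t: 27.57
tool_pos: [0.5121, 0.1109, 0.1583]
tcp_rot: [[-0.071, 0.997, -0.004], [0.997, 0.071, -0.001], [-0.001, -0.004, -1.0]]
contact_force: [0.5, -0.3, -1.4]
gripper_width: 0.0107
```

```bash
python3 go.py .539 -.139 .157 4.2
python3 - <<'E'
from m import *
im=snap('scene','s13'); s=sensors.get_state()['tool_pos']
print(proj('scene',[*s[:2],.14]),proj('scene',[*s[:2],.16]),proj('scene',[*s[:2]+np.array([0,-.01]),.14]))
g=im.astype(int).sum(2)//3; u=int(proj('scene',[*s[:2],.15])[0]); v=int(proj('scene',[*s[:2],.15])[1])
for r in range(v-10,v+14,2): print(r,u-14,' '.join(f'{v:3d}' for v in g[r,u-14:u+14]))
E
```

```text
[  2.69 -24.99  -0.13] [ 0.1 -0.2  0.1]
[239.99397513 208.85228049] [239.46227725 199.78184902] [244.0285508 206.865991 ]
194 225 210 211 212 212 211 209 208 210 207 184 135 103 102 104 102 106 146 192 209 210 210 211 210 210 211 212 213 213
196 225 208 211 213 217 221 223 222 223 225 208 150 102 101 105 104 107 142 191 210 210 211 209 211 209 207 208 208 208
198 225 212 218 226 232 236 237 237 238 239 230 168 110 102 107 105 102 134 183 206 209 211 210 211 209 209 209 210 209
200 225 226 233 237 237 237 236 236 237 238 231 177 119 103 106 105 103 128 174 201 208 209 207 208 205 208 211 212 211
202 225 237 239 239 239 239 238 238 237 239 233 186 126 105 106 105 103 124 170 202 211 211 210 209 205 202 207 211 212
204 225 169 187 205 217 222 227 231 235 236 211 153 109 102 107 106 103 121 165 200 209 210 208 208 205 204 206 208 208
206 225 110 107 106 106 110 124 139 150 141 114  96  96 103 106 106 103 113 154 195 209 210 209 209 211 211 211 211 210
208 225 181 177 170 164 163 167 169 159 139 134 133 115 104 105 105 101 112 154 196 209 209 209 207 207 208 209 207 208
210 225 206 206 207 209 201 180 175 189 195 198 188 148 114 107 111 115 133 167 200 213 214 209 203 201 204 205 206 206
212 225 203 204 205 206 206 205 206 207 206 209 208 198 183 180 185 193 201 209 212 211 210 207 206 204 206 206 205 204
214 225 204 203 205 205 206 207 206 205 207 210 211 211 212 211 208 206 206 207 203 202 202 204 204 205 205 205 206 205
216 225 206 206 206 209 209 210 209 208 207 210 211 212 212 210 209 208 208 208 206 206 206 205 206 206 206 206 205 205
```

>>> play_rows([
  {"offset": [0.3,-2.5,0],"rot": [0,-0.2,0],"hand": 1},
  {"offset": [0.6,-5,0],"rot": [0,-0.2,0],"hand": 1},
  {"offset": [0.9,-8,0],"rot": [0,-0.2,0],"hand": 1},
  {"offset": [1.2,-11,0],"rot": [0,-0.2,0],"hand": 1},
  {"offset": [1.5,-14,0],"rot": [0,-0.2,0],"hand": 1},
  {"offset": [1.8,-17,0],"rot": [0,-0.2,0],"hand": 1},
  {"offset": [2.1,-20,0],"rot": [0,-0.2,0],"hand": 1},
  {"offset": [2.4,-23,0],"rot": [0,-0.2,0],"hand": 1},
  {"offset": [2.7,-25.2,0],"rot": [0,-0.2,0],"hand": 1},
  {"offset": [2.7,-25.2,0],"rot": [0,-0.2,0],"hand": 1},
])

```text
t: 28.45
tool_pos: [0.5378, -0.145, 0.1552]
tcp_rot: [[-0.067, 0.998, -0.006], [0.998, 0.067, -0.003], [-0.003, -0.006, -1.0]]
contact_force: [0.1, -0.8, -0.9]
gripper_width: 0.011
```

```bash
python3 go.py .5392 -.1416 .0715 4.2
```

```text
[ 0.14  0.34 -8.37] [ 0.2 -0.3  0.3]
```

>>> play_rows([
  {"offset": [0.15,0.35,0],"rot": [0.2,-0.3,0.3],"hand": 1},
  {"offset": [0.15,0.35,0],"rot": [0.2,-0.3,0.3],"hand": 1},
  {"offset": [0.15,0.35,-1],"rot": [0.2,-0.3,0.3],"hand": 1},
  {"offset": [0.15,0.35,-2],"rot": [0.2,-0.3,0.3],"hand": 1},
  {"offset": [0.15,0.35,-3],"rot": [0.2,-0.3,0.3],"hand": 1},
  {"offset": [0.15,0.35,-4],"rot": [0.2,-0.3,0.3],"hand": 1},
  {"offset": [0.15,0.35,-4.3],"rot": [0.2,-0.3,0.3],"hand": 1},
  {"offset": [0.15,0.35,-4.3],"rot": [0.2,-0.3,0.3],"hand": 1},
  {"offset": [0.15,0.35,-4.3],"rot": [0.2,-0.3,0.3],"hand": 1},
  {"offset": [0.15,0.35,-4.3],"rot": [0.2,-0.3,0.3],"hand": 1},
])

```text
t: 29.28
tool_pos: [0.5398, -0.1416, 0.1126]
tcp_rot: [[-0.073, 0.997, 0.0], [0.997, 0.073, 0.0], [0.0, 0.0, -1.0]]
contact_force: [0.1, 0.6, -1.3]
gripper_width: 0.011
```

```bash
python3 go.py .5392 -.1416 .0715 4.2
python3 - <<'E'
from m import *
im=snap('scene','s14')
for z in(.093,.1): print(proj('scene',[.5391,-.1396,z]))
g=im.astype(int).sum(2)//3
for r in range(172,190,2): print(r,302,' '.join(f'{v:3d}' for v in g[r,302:328]))
E
```

```text
[-0.06 -0.   -4.11] [-0.  0.  0.]
[314.17658446 181.23584132]
[314.31994282 178.63964938]
172 302 242 242 240 237 230 208 179 157 134 110  96  95 100 104 113 141 156 140 137 163 194 217 215 195 178 164
174 302 241 241 241 241 241 242 242 243 242 220 151 103 101 101 107 134 171 200 227 234 223 189 159 154 181 206
176 302 177 213 234 240 240 240 239 235 223 182 125  97  99 105 136 197 236 236 221 183 137 102  92  96  97  87
178 302 179 217 234 238 227 192 157 138 134 128 106  97 100 108 151 218 241 243 241 237 233 227 218 204 196 186
180 302 231 218 189 159 139 146 188 226 231 201 139 100 100 108 155 220 240 242 241 241 241 241 241 240 238 236
182 302 135 135 164 200 227 234 232 222 188 140  95  79  84  90 118 155 183 215 233 239 240 240 239 235 222 186
184 302 214 233 242 243 243 241 235 218 179 137 100  77  62  54  78 127 168 208 232 238 233 216 181 140 105  72
186 302 243 243 243 242 241 241 241 241 241 240 236 230 209 189 204 233 240 235 219 181 131  88  61  48  43  40
188 302 180 207 229 237 240 240 241 241 241 240 241 242 242 240 232 209 175 130  87  63  51  44  41  41  41  42
```

>>> play_rows([
  {"offset": [-0.05,-0.05,-0.5],"rot": [0,0,0],"hand": 1},
  {"offset": [-0.05,-0.05,-1],"rot": [0,0,0],"hand": 1},
  {"offset": [-0.05,-0.05,-1.5],"rot": [0,0,0],"hand": 1},
  {"offset": [-0.05,-0.05,-2],"rot": [0,0,0],"hand": 1},
  {"offset": [-0.05,-0.05,-2.5],"rot": [0,0,0],"hand": 1},
  {"offset": [-0.05,-0.05,-3],"rot": [0,0,0],"hand": 1},
  {"offset": [-0.05,-0.05,-3.5],"rot": [0,0,0],"hand": 1},
  {"offset": [-0.05,-0.05,-4],"rot": [0,0,0],"hand": 1},
  {"offset": [-0.05,-0.05,-4],"rot": [0,0,0],"hand": 1},
  {"offset": [-0.05,-0.05,-4],"rot": [0,0,0],"hand": 1},
])

```text
t: 30.17
tool_pos: [0.5391, -0.1421, 0.0723]
tcp_rot: [[-0.073, 0.997, -0.0], [0.997, 0.073, 0.0], [0.0, -0.0, -1.0]]
contact_force: [-0.2, -1.3, -0.6]
gripper_width: 0.0111
```

>>> play_rows([
  {"offset": [0,0,0],"rot": [0,0,0],"hand": 0.3},
  {"offset": [0,0,0],"rot": [0,0,0],"hand": 0},
  {"offset": [0,0,0],"rot": [0,0,0],"hand": 0},
  {"offset": [0,0,0],"rot": [0,0,0],"hand": 0},
  {"offset": [0,0,0],"rot": [0,0,0],"hand": 0},
  {"offset": [0,0,2],"rot": [0,0,0],"hand": 0},
  {"offset": [0,0,5],"rot": [0,0,0],"hand": -1},
  {"offset": [0,0,9],"rot": [0,0,0],"hand": -1},
  {"offset": [-3,0,9],"rot": [0,0,0],"hand": -1},
  {"offset": [-7,0,9],"rot": [0,0,0],"hand": -1},
])

```text
t: 31.0
tool_pos: [0.4727, -0.143, 0.165]
tcp_rot: [[-0.074, 0.997, 0.008], [0.997, 0.074, -0.002], [-0.003, 0.008, -1.0]]
contact_force: [-0.7, -0.9, -0.4]
gripper_width: 0.085
```

>>> play_rows([
  {"offset": [-3,0,0],"rot": [0,0,0],"hand": -1},
  {"offset": [-6,0,0],"rot": [0,0,0],"hand": -1},
  {"offset": [-9,0,0],"rot": [0,0,0],"hand": -1},
  {"offset": [-11,0,0],"rot": [0,0,0],"hand": -1},
  {"offset": [-11,0,0],"rot": [0,0,0],"hand": -1},
  {"offset": [-11,0,0],"rot": [0,0,0],"hand": -1},
  {"offset": [-11,0,0],"rot": [0,0,0],"hand": -1},
  {"offset": [-11,0,0],"rot": [0,0,0],"hand": -1},
  {"offset": [-11,0,0],"rot": [0,0,0],"hand": -1},
  {"offset": [-11,0,0],"rot": [0,0,0],"hand": -1},
])

```text
t: 31.83
tool_pos: [0.3635, -0.143, 0.1649]
tcp_rot: [[-0.075, 0.997, 0.008], [0.997, 0.075, -0.002], [-0.003, 0.008, -1.0]]
contact_force: [-0.4, -1.0, 0.5]
gripper_width: 0.0854
```

```bash
python3 look.py 15
python3 - <<'E'
from m import *
im=cv2.imread('pics/top15.png'); g=im[:,:,1]
print([(c.round(1),a.round(1)) for c,a,w,h in blobs(im,(313,214,349,228),False,140,3,60)])
m=(cv2.cvtColor(im,cv2.COLOR_BGR2GRAY)<115).astype(np.uint8)
m[:, :145]=0;m[:,245:]=0;m[:190]=0;m[262:]=0
m=cv2.morphologyEx(m,cv2.MORPH_CLOSE,np.ones((11,11)))
P=cv2.boxPoints(cv2.minAreaRect(cv2.findNonZero(m)));W=np.array([onz('top',p,.026)[:2] for p in P]);print(W.round(4),W.mean(0))
E
python3 go.py .5132 .2167 .165 4.2
```

```text
top [366.53 197.84] 119.1 10.0 13.5 [ 0.5949 -0.2437  0.087 ]
top [340.24 199.32] 77.2 9.5 9.0 [ 0.5898 -0.1832  0.087 ]
top [319.41 200.23] 76.6 9.25 9.0 [ 0.5863 -0.1353  0.087 ]
top [298.59 201.12] 76.9 9.25 9.25 [ 0.5829 -0.0874  0.087 ]
top [342.04 220.36] 58.6 9.5 9.25 [ 0.5413 -0.1868  0.087 ]
top [274.88 223.09] 86.5 7.25 13.0 [ 0.5306 -0.0338  0.087 ]
top [321.1  220.79] 56.4 9.5 9.0 [ 0.5389 -0.1391  0.087 ]
top [299.85 221.96] 76.8 9.25 9.0 [ 0.5348 -0.0907  0.087 ]
scene [310.03 170.43] 16.9 7.0 3.5 [ 0.5912 -0.185   0.087 ]
scene [325.62 175.84] 15.2 7.25 3.25 [ 0.5444 -0.1899  0.087 ]
scene [298.25 177.1 ] 19.9 7.75 3.75 [ 0.5877 -0.1368  0.087 ]
scene [314.02 182.83] 17.4 8.0 3.25 [ 0.5411 -0.1419  0.087 ]
scene [285.72 184.09] 22.1 8.0 4.25 [ 0.5845 -0.0892  0.087 ]
scene [301.67 190.76] 25.8 8.75 4.5 [ 0.5364 -0.0925  0.087 ]
posts
top [168.24 228.95] 20.8 5.0 5.25 [0.5105 0.2112 0.081 ] [0.5122 0.2176 0.056 ]
scene [198.01 267.86] 24.9 6.5 4.75 [0.4881 0.2303 0.081 ] [0.5136 0.216  0.056 ]
[(array([342. , 219.4]), np.float64(21.2)), (array([320.6, 221.5]), np.float64(22.8))]
[[0.4897 0.2402]
 [0.5887 0.2422]
 [0.5842 0.0869]
 [0.4857 0.088 ]] [0.53707301 0.16433992]
[1.501e+01 3.597e+01 2.000e-02] [ 0.1  0.4 -0.1]
```

>>> play_rows([
  {"offset": [1.5,3.5,0],"rot": [0,0.4,0],"hand": -1},
  {"offset": [3,7,0],"rot": [0,0.4,0],"hand": -1},
  {"offset": [4.5,10.5,0],"rot": [0,0.4,0],"hand": -1},
  {"offset": [6,14,0],"rot": [0,0.4,0],"hand": -1},
  {"offset": [7.5,17.5,0],"rot": [0,0.4,0],"hand": -1},
  {"offset": [9,21,0],"rot": [0,0.4,0],"hand": -1},
  {"offset": [11,25,0],"rot": [0,0.4,0],"hand": -1},
  {"offset": [13,29,0],"rot": [0,0.4,0],"hand": -1},
  {"offset": [14,32.5,0],"rot": [0,0.4,0],"hand": -1},
  {"offset": [15,36,0],"rot": [0,0.4,0],"hand": -1},
])

```text
t: 32.77
tool_pos: [0.5141, 0.2198, 0.1645]
tcp_rot: [[-0.075, 0.997, 0.001], [0.997, 0.075, -0.002], [-0.002, 0.001, -1.0]]
contact_force: [0.3, -1.6, -0.1]
gripper_width: 0.0854
```

>>> play_rows([
  {"offset": [0,0,-1],"rot": [0,0,0],"hand": -1},
  {"offset": [0,0,-2],"rot": [0,0,0],"hand": -1},
  {"offset": [0,0,-3],"rot": [0,0,0],"hand": -1},
  {"offset": [0,0,-4],"rot": [0,0,0],"hand": -1},
  {"offset": [0,0,-5],"rot": [0,0,0],"hand": -1},
  {"offset": [0,0,-6],"rot": [0,0,0],"hand": -1},
  {"offset": [0,0,-7],"rot": [0,0,0],"hand": -1},
  {"offset": [0,0,-7],"rot": [0,0,0],"hand": -1},
  {"offset": [0,0,-7],"rot": [0,0,0],"hand": -1},
  {"offset": [0,0,-7],"rot": [0,0,0],"hand": -1},
])

```text
t: 33.6
tool_pos: [0.5145, 0.2197, 0.0948]
tcp_rot: [[-0.075, 0.997, 0.002], [0.997, 0.075, -0.002], [-0.002, 0.002, -1.0]]
contact_force: [-0.2, -0.6, -0.3]
gripper_width: 0.0857
```

```bash
python3 go.py .513 .2165 .009 4.2
python3 - <<'E'
from m import *
im=snap('scene','s16')
for c,a,w,h in blobs(im,(170,225,280,295),False,165,5,60): print(c.round(2),onz('scene',c,.056).round(4))
E
```

```text
[-0.15 -0.32 -8.58] [ 0.1  0.1 -0.1]
[198.   267.88] [0.5136 0.2161 0.056 ]
```

>>> play_rows([
  {"offset": [-0.15,-0.3,0],"rot": [0,0.1,0],"hand": -1},
  {"offset": [-0.15,-0.3,-1.5],"rot": [0,0.1,0],"hand": -1},
  {"offset": [-0.15,-0.3,-3],"rot": [0,0.1,0],"hand": -1},
  {"offset": [-0.15,-0.3,-4.5],"rot": [0,0.1,0],"hand": -1},
  {"offset": [-0.15,-0.3,-6],"rot": [0,0.1,0],"hand": -1},
  {"offset": [-0.15,-0.3,-7.5],"rot": [0,0.1,0],"hand": -1},
  {"offset": [-0.15,-0.3,-8.2],"rot": [0,0.1,0],"hand": -1},
  {"offset": [-0.15,-0.3,-8.5],"rot": [0,0.1,0],"hand": -1},
  {"offset": [-0.15,-0.3,-8.5],"rot": [0,0.1,0],"hand": -1},
  {"offset": [-0.15,-0.3,-8.5],"rot": [0,0.1,0],"hand": -1},
])

```text
t: 34.48
tool_pos: [0.5137, 0.2171, 0.0107]
tcp_rot: [[-0.075, 0.997, 0.002], [0.997, 0.075, -0.001], [-0.001, 0.002, -1.0]]
contact_force: [0.5, 0.0, 1.2]
gripper_width: 0.0853
```

>>> play_rows([
  {"offset": [0,0,0],"rot": [0,0,0],"hand": 0.6},
  {"offset": [0,0,0],"rot": [0,0,0],"hand": 1},
  {"offset": [0,0,0],"rot": [0,0,0],"hand": 1},
  {"offset": [0,0,0],"rot": [0,0,0],"hand": 1},
  {"offset": [0,0,0],"rot": [0,0,0],"hand": 1},
  {"offset": [0,0,0],"rot": [0,0,0],"hand": 1},
  {"offset": [0,0,0],"rot": [0,0,0],"hand": 1},
  {"offset": [0,0,0],"rot": [0,0,0],"hand": 1},
  {"offset": [0,0,0],"rot": [0,0,0],"hand": 1},
  {"offset": [0,0,0],"rot": [0,0,0],"hand": 1},
])

```text
t: 35.32
tool_pos: [0.5138, 0.2171, 0.011]
tcp_rot: [[-0.075, 0.997, 0.002], [0.997, 0.075, -0.001], [-0.001, 0.002, -1.0]]
contact_force: [-0.6, -0.8, 3.7]
gripper_width: 0.0105
```

>>> play_rows([
  {"offset": [0,0,0.5],"rot": [0,0,0],"hand": 1},
  {"offset": [0,0,1.5],"rot": [0,0,0],"hand": 1},
  {"offset": [0,0,3],"rot": [0,0,0],"hand": 1},
  {"offset": [0,0,5],"rot": [0,0,0],"hand": 1},
  {"offset": [0,0,7],"rot": [0,0,0],"hand": 1},
  {"offset": [0,0,9],"rot": [0,0,0],"hand": 1},
  {"offset": [0,0,11],"rot": [0,0,0],"hand": 1},
  {"offset": [0,0,13],"rot": [0,0,0],"hand": 1},
  {"offset": [0,0,13.5],"rot": [0,0,0],"hand": 1},
  {"offset": [0,0,13.5],"rot": [0,0,0],"hand": 1},
])

```text
t: 36.15
tool_pos: [0.5148, 0.2175, 0.148]
tcp_rot: [[-0.075, 0.997, 0.006], [0.997, 0.075, 0.001], [0.0, 0.006, -1.0]]
contact_force: [0.5, -0.4, -0.6]
gripper_width: 0.0106
```

```bash
python3 go.py .587 -.1362 .145 4.2
python3 - <<'E'
from m import *
im=snap('scene','s17'); s=sensors.get_state()['tool_pos']
print(proj('scene',[*s[:2],.145]),proj('scene',[*s[:2],.16]),proj('scene',[*s[:2]+np.array([0,-.01]),.145]))
g=im.astype(int).sum(2)//3; u,v=proj('scene',[*s[:2],.15]).astype(int)
for r in range(v-10,v+14,2): print(r,u-14,' '.join(f'{v:3d}' for v in g[r,u-14:u+14]))
E
```

```text
[  7.22 -35.37  -0.3 ] [-0.   0.3 -0.1]
[191.76773948 229.03688263] [190.74899238 221.88457439] [196.54388504 226.7162223 ]
216 177 183 187 168 128  87  63  52  42  47  65  81  85  81  62  35  23  24  33  42  49  64 112 167 198 206 207 206 204
218 177 180 136  90  89 107 102  87  77  75  74  79  85  83  74  61  58  66  84  97  84  56  70 128 182 205 208 206 204
220 177 168 100  70 112 130 109  84  77  80  85  92  93  93  93  93  93  95  99  96  75  44  54 118 179 207 211 209 208
222 177 170 104  48  56  85  96  95 108 124 129 120 106 103 106 107 106  97  82  57  33  20  38 106 175 207 212 212 211
224 177 181 122  59  26  28  41  56  72  85  87  86  94 103 107 109 106 101  86  59  29   8  31 100 170 203 210 210 209
226 177 195 154  85  28  13  18  17  19  19  26  55  83 104 108 108 105 100  89  63  32  30  71 126 175 198 205 207 209
228 177 206 177 123  69  36  21  16   9  14  20  42  77  98 104 104 103  98  89  79  97 135 169 193 206 207 208 209 211
230 177 208 202 191 170 142 116  94  76  67  63  69  82  99 113 119 125 133 144 158 183 205 212 211 212 212 212 211 211
232 177 211 212 214 212 210 208 200 193 186 183 182 183 185 194 201 204 206 208 209 210 210 211 212 211 212 211 211 212
234 177 210 212 213 214 215 215 213 210 212 213 213 214 213 210 210 212 213 213 212 212 211 209 209 208 209 209 210 210
236 177 212 213 214 214 214 214 212 210 210 208 207 209 211 209 209 211 212 211 213 211 211 208 208 209 209 207 209 210
238 177 211 210 210 210 212 213 212 213 213 214 214 213 212 211 213 214 214 215 214 214 213 213 213 213 214 213 212 211
```

Run:
```python
from m import *
im=cv2.imread('pics/s17.png'); c=im[170:300,130:270]
cv2.imwrite('pics/c17.png',cv2.resize(c,None,fx=4,fy=4,interpolation=cv2.INTER_CUBIC))
print(sensors.get_state()['gripper_width'])
```

```text
0.010482940549367574
```

View pics/c17.png

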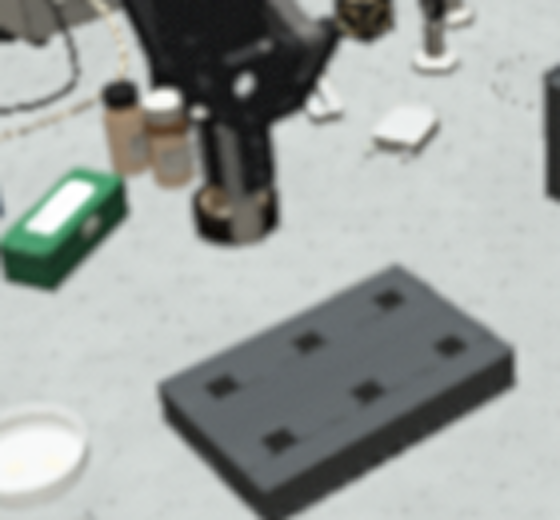

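>>> play_rows([
  {"offset": [0.5,-3,0],"rot": [0,0.3,0],"hand": 1},
  {"offset": [1,-6.5,0],"rot": [0,0.3,0],"hand": 1},
  {"offset": [2,-10,0],"rot": [0,0.3,0],"hand": 1},
  {"offset": [3,-13.5,0],"rot": [0,0.3,0],"hand": 1},
  {"offset": [4,-17,0],"rot": [0,0.3,0],"hand": 1},
  {"offset": [5,-20.5,0],"rot": [0,0.3,0],"hand": 1},
  {"offset": [6,-24,0],"rot": [0,0.3,0],"hand": 1},
  {"offset": [6.6,-28,0],"rot": [0,0.3,0],"hand": 1},
  {"offset": [7.1,-32,0],"rot": [0,0.3,0],"hand": 1},
  {"offset": [7.2,-35,0],"rot": [0,0.3,0],"hand": 1},
])

```text
t: 37.03
tool_pos: [0.5853, -0.1358, 0.1442]
tcp_rot: [[-0.074, 0.997, -0.005], [0.997, 0.074, -0.001], [-0.0, -0.005, -1.0]]
contact_force: [0.2, 0.0, -0.5]
gripper_width: 0.0106
```

```bash
python3 go.py .587 -.1355 .105 4.2
```

```text
[ 0.17  0.03 -3.92] [ 0.  -0.3 -0. ]
```

>>> play_rows([
  {"offset": [0.15,0,-0.5],"rot": [0,-0.3,0],"hand": 1},
  {"offset": [0.15,0,-1.5],"rot": [0,-0.3,0],"hand": 1},
  {"offset": [0.15,0,-2.5],"rot": [0,-0.3,0],"hand": 1},
  {"offset": [0.15,0,-3.5],"rot": [0,-0.3,0],"hand": 1},
  {"offset": [0.15,0,-4.2],"rot": [0,-0.3,0],"hand": 1},
  {"offset": [0.15,0,-4.2],"rot": [0,-0.3,0],"hand": 1},
  {"offset": [0.15,0,-4.2],"rot": [0,-0.3,0],"hand": 1},
  {"offset": [0.15,0,-4.2],"rot": [0,-0.3,0],"hand": 1},
  {"offset": [0.15,0,-4.2],"rot": [0,-0.3,0],"hand": 1},
  {"offset": [0.15,0,-4.2],"rot": [0,-0.3,0],"hand": 1},
])

```text
t: 37.87
tool_pos: [0.5873, -0.1357, 0.103]
tcp_rot: [[-0.074, 0.997, 0.002], [0.997, 0.074, -0.001], [-0.001, 0.002, -1.0]]
contact_force: [0.0, -0.3, -0.9]
gripper_width: 0.0103
```

```bash
python3 go.py .587 -.1355 .071 4.2
python3 - <<'E'
from m import *
im=snap('scene','s18')
for z in(.097,.105): print(proj('scene',[.587,-.1362,z]))
g=im.astype(int).sum(2)//3
for r in range(164,184,2): print(r,286,' '.join(f'{v:3d}' for v in g[r,286:312]))
E
```

```text
[-0.03  0.02 -3.2 ] [ 0.   0.1 -0. ]
[298.3948662  173.65246033]
[298.48500583 170.7351954 ]
164 286 199 197 197 192 182 170 152 133 116  97  85  82  80  81  81  80  92 100 104 109 109 108 114 132 162 192
166 286 197 198 200 202 202 200 196 191 183 163 127 102  96  97  93  91 105 112 117 126 147 173 201 230 242 243
168 286 201 199 195 196 197 198 199 199 201 186 141 106  99 102  99 104 133 166 199 226 233 228 201 186 189 212
170 286 199 200 201 199 198 196 192 191 194 180 139 105 100 102 126 185 233 242 236 216 175 128  83  57  55  74
172 286 197 194 193 196 197 192 182 171 159 146 125 108 101 105 147 216 241 243 240 237 230 208 179 156 133 130
174 286 202 192 182 173 159 156 171 197 224 231 214 176 144 153 193 233 241 242 241 241 241 242 242 242 239 236
176 286 174 164 165 192 223 233 234 224 192 158 123  89  78  99 129 150 177 214 234 240 241 241 239 234 220 184
178 286 197 227 237 241 242 242 236 219 186 161 134  99  69  65  84 128 178 218 235 239 228 190 156 137 141 166
180 286 238 242 243 242 241 241 241 241 242 243 240 232 219 217 228 233 231 218 189 159 139 146 188 225 235 236
182 286 146 173 203 225 232 235 239 240 240 240 240 240 239 227 195 163 135 135 165 198 227 233 232 221 187 146
```

>>> play_rows([
  {"offset": [0,0,-0.4],"rot": [0,0,0],"hand": 1},
  {"offset": [0,0,-0.8],"rot": [0,0,0],"hand": 1},
  {"offset": [0,0,-1.2],"rot": [0,0,0],"hand": 1},
  {"offset": [0,0,-1.6],"rot": [0,0,0],"hand": 1},
  {"offset": [0,0,-2],"rot": [0,0,0],"hand": 1},
  {"offset": [0,0,-2.4],"rot": [0,0,0],"hand": 1},
  {"offset": [0,0,-2.8],"rot": [0,0,0],"hand": 1},
  {"offset": [0,0,-3.1],"rot": [0,0,0],"hand": 1},
  {"offset": [0,0,-3.1],"rot": [0,0,0],"hand": 1},
  {"offset": [0,0,-3.1],"rot": [0,0,0],"hand": 1},
])

```text
t: 38.75
tool_pos: [0.5871, -0.1357, 0.0717]
tcp_rot: [[-0.074, 0.997, 0.001], [0.997, 0.074, -0.001], [-0.001, 0.001, -1.0]]
contact_force: [0.1, -0.3, -0.4]
gripper_width: 0.0105
```

>>> play_rows([
  {"offset": [0,0,0],"rot": [0,0,0],"hand": 0.3},
  {"offset": [0,0,0],"rot": [0,0,0],"hand": 0},
  {"offset": [0,0,0],"rot": [0,0,0],"hand": 0},
  {"offset": [0,0,0],"rot": [0,0,0],"hand": 0},
  {"offset": [0,0,0],"rot": [0,0,0],"hand": 0},
  {"offset": [0,0,2],"rot": [0,0,0],"hand": 0},
  {"offset": [0,0,5],"rot": [0,0,0],"hand": 0},
  {"offset": [0,0,9],"rot": [0,0,0],"hand": 1},
  {"offset": [-3,0,9],"rot": [0,0,0],"hand": 1},
  {"offset": [-7,0,9],"rot": [0,0,0],"hand": 1},
])

```text
t: 39.58
tool_pos: [0.5208, -0.1365, 0.1644]
tcp_rot: [[-0.075, 0.997, 0.01], [0.997, 0.075, -0.003], [-0.004, 0.01, -1.0]]
contact_force: [-0.7, -0.7, -0.0]
gripper_width: 0.0069
```

>>> play_rows([
  {"offset": [-4,0,0],"rot": [0,0,0],"hand": 1},
  {"offset": [-8,0,0],"rot": [0,0,0],"hand": 1},
  {"offset": [-12,0,0],"rot": [0,0,0],"hand": 1},
  {"offset": [-15,0,0],"rot": [0,0,0],"hand": 1},
  {"offset": [-15,0,0],"rot": [0,0,0],"hand": 1},
  {"offset": [-15,0,0],"rot": [0,0,0],"hand": 1},
  {"offset": [-15,0,0],"rot": [0,0,0],"hand": 1},
  {"offset": [-15,0,0],"rot": [0,0,0],"hand": 1},
  {"offset": [-15,0,0],"rot": [0,0,0],"hand": 1},
  {"offset": [-15,0,0],"rot": [0,0,0],"hand": 1},
])

```text
t: 40.42
tool_pos: [0.3717, -0.1366, 0.1642]
tcp_rot: [[-0.076, 0.997, 0.01], [0.997, 0.076, -0.003], [-0.004, 0.009, -1.0]]
contact_force: [-0.1, -0.1, 0.2]
gripper_width: 0.0001
```

```bash
python3 look.py 19
python3 - <<'E'
from m import *
im=cv2.imread('pics/top19.png')
print([(c.round(1),a.round(1),onz('top',c,.08).round(4)) for c,a,w,h in blobs(im,(313,194,349,228),False,140,3,60)])
a=im[175:262,155:375]; b=cv2.imread('pics/scene19.png')[150:240,255:355]
a=cv2.resize(a,(792,313),interpolation=cv2.INTER_CUBIC); b=cv2.resize(b,None,fx=3.1,fy=3.1,interpolation=cv2.INTER_CUBIC)
o=np.zeros((600,792,3),np.uint8);o[:313]=a;o[315:315+b.shape[0],:b.shape[1]]=b;cv2.imwrite('pics/c19.png',o)
E
python3 go.py .5309 -.0069 .165 4.2
```

```text
top [366.54 197.86] 119.6 10.0 13.5 [ 0.5949 -0.2437  0.087 ]
top [340.24 199.33] 77.2 9.5 9.0 [ 0.5897 -0.1833  0.087 ]
top [319.77 200.08] 54.2 9.25 9.0 [ 0.5867 -0.1362  0.087 ]
top [298.59 201.13] 76.9 9.25 9.25 [ 0.5828 -0.0874  0.087 ]
top [342.02 220.35] 59.8 9.5 9.25 [ 0.5413 -0.1868  0.087 ]
top [274.89 223.1 ] 86.9 7.25 13.0 [ 0.5306 -0.0338  0.087 ]
top [321.1  220.84] 57.1 9.5 9.25 [ 0.5388 -0.1391  0.087 ]
top [299.84 221.95] 77.2 9.25 9.25 [ 0.5348 -0.0907  0.087 ]
scene [310.06 170.42] 16.9 7.0 3.75 [ 0.5911 -0.185   0.087 ]
scene [325.64 175.85] 15.2 7.25 3.25 [ 0.5444 -0.1899  0.087 ]
scene [298.22 176.87] 17.2 7.75 3.0 [ 0.5885 -0.1376  0.087 ]
scene [314.02 182.9 ] 17.9 8.0 3.0 [ 0.5409 -0.1416  0.087 ]
scene [285.74 184.09] 22.2 8.0 4.25 [ 0.5845 -0.0893  0.087 ]
scene [301.67 190.75] 25.8 8.75 4.5 [ 0.5364 -0.0925  0.087 ]
posts
[(array([318.7, 200.5]), np.float64(21.9), array([ 0.5868, -0.1348,  0.08  ])), (array([342. , 219.4]), np.float64(20.6), array([ 0.5441, -0.1882,  0.08  ])), (array([320.7, 221.5]), np.float64(22.1), array([ 0.538 , -0.1393,  0.08  ]))]
[15.96 12.96  0.08] [ 0.2  0.5 -0.1]
```

View pics/c19.png

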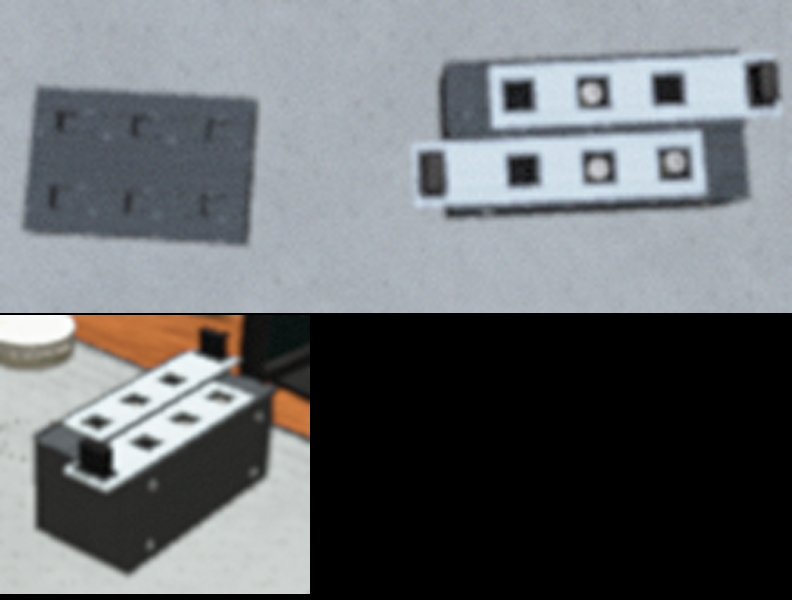

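>>> play_rows([
  {"offset": [2,2,0],"rot": [0.2,0.5,0],"hand": 1},
  {"offset": [4,4,0],"rot": [0.2,0.5,0],"hand": 1},
  {"offset": [6,6,0],"rot": [0.2,0.5,0],"hand": 1},
  {"offset": [8,8,0],"rot": [0.2,0.5,0],"hand": 1},
  {"offset": [10,10,0],"rot": [0.2,0.5,0],"hand": 1},
  {"offset": [12,11.5,0],"rot": [0.2,0.5,0],"hand": 1},
  {"offset": [14,13,0],"rot": [0.2,0.5,0],"hand": 1},
  {"offset": [16,13.4,0],"rot": [0.2,0.5,0],"hand": 1},
  {"offset": [16,13.4,0],"rot": [0.2,0.5,0],"hand": 1},
  {"offset": [16,13.4,0],"rot": [0.2,0.5,0],"hand": 1},
])

```text
t: 41.35
tool_pos: [0.5317, -0.0021, 0.1634]
tcp_rot: [[-0.077, 0.997, -0.001], [0.997, 0.077, 0.0], [0.001, -0.001, -1.0]]
contact_force: [0.4, -0.1, 0.2]
gripper_width: 0.0003
```

>>> play_rows([
  {"offset": [0,0,-2],"rot": [0,0,0],"hand": 1},
  {"offset": [0,0,-4],"rot": [0,0,0],"hand": 1},
  {"offset": [0,0,-6],"rot": [0,0,0],"hand": 1},
  {"offset": [0,0,-8],"rot": [0,0,0],"hand": 1},
  {"offset": [0,0,-9.3],"rot": [0,0,0],"hand": 1},
  {"offset": [0,0,-9.3],"rot": [0,0,0],"hand": 1},
  {"offset": [0,0,-9.3],"rot": [0,0,0],"hand": 1},
  {"offset": [0,0,-9.3],"rot": [0,0,0],"hand": 1},
  {"offset": [0,0,-9.3],"rot": [0,0,0],"hand": 1},
  {"offset": [0,0,-9.3],"rot": [0,0,0],"hand": 1},
])

```text
t: 42.18
tool_pos: [0.5324, -0.0022, 0.0716]
tcp_rot: [[-0.076, 0.997, 0.001], [0.997, 0.076, 0.0], [0.0, 0.001, -1.0]]
contact_force: [0.8, 0.3, 0.3]
gripper_width: 0.0
```

Now push towards -y, with the stop expected at a TCP y of about -0.041.

>>> play_rows([
  {"offset": [0.1,-0.5,0],"rot": [0,0,0],"hand": 1},
  {"offset": [0.1,-1,0],"rot": [0,0,0],"hand": 1},
  {"offset": [0.1,-1.3,0],"rot": [0,0,0],"hand": 1},
  {"offset": [0.1,-1.6,0],"rot": [0,0,0],"hand": 1},
  {"offset": [0.1,-1.9,0],"rot": [0,0,0],"hand": 1},
  {"offset": [0.2,-2.2,0],"rot": [0,0,0],"hand": 1},
  {"offset": [0.2,-2.5,0],"rot": [0,0,0],"hand": 1},
  {"offset": [0.2,-2.8,0],"rot": [0,0,0],"hand": 1},
  {"offset": [0.2,-3,0],"rot": [0,0,0],"hand": 1},
  {"offset": [0.2,-3,0],"rot": [0,0,0],"hand": 1},
])

```text
t: 43.02
tool_pos: [0.5345, -0.0328, 0.0715]
tcp_rot: [[-0.076, 0.997, 0.002], [0.997, 0.076, -0.0], [-0.0, 0.002, -1.0]]
contact_force: [0.7, 0.6, 0.4]
gripper_width: -0.0001
```

>>> play_rows([
  {"offset": [0,-0.2,0],"rot": [0,0,0],"hand": 1},
  {"offset": [0,-0.4,0],"rot": [0,0,0],"hand": 1},
  {"offset": [0,-0.6,0],"rot": [0,0,0],"hand": 1},
  {"offset": [0.1,-0.8,0],"rot": [0,0,0],"hand": 1},
  {"offset": [0.1,-1,0],"rot": [0,0,0],"hand": 1},
  {"offset": [0.1,-1.2,0],"rot": [0,0,0],"hand": 1},
  {"offset": [0.1,-1.2,0],"rot": [0,0,0],"hand": 1},
  {"offset": [0.1,-1.2,0],"rot": [0,0,0],"hand": 1},
  {"offset": [0.1,-1.2,0],"rot": [0,0,0],"hand": 1},
  {"offset": [0.1,-1.2,0],"rot": [0,0,0],"hand": 1},
])

```text
t: 43.85
tool_pos: [0.535, -0.041, 0.0715]
tcp_rot: [[-0.074, 0.997, 0.0], [0.997, 0.074, 0.007], [0.007, 0.001, -1.0]]
contact_force: [1.1, 15.9, 1.8]
gripper_width: 0.0
```

>>> play_rows([
  {"offset": [0,-0.1,0],"rot": [0,0,0],"hand": 1},
  {"offset": [0,-0.2,0],"rot": [0,0,0],"hand": 1},
  {"offset": [0,-0.2,0],"rot": [0,0,0],"hand": 1},
  {"offset": [0,-0.3,0],"rot": [0,0,0],"hand": 1},
  {"offset": [0,-0.3,0],"rot": [0,0,0],"hand": 1},
  {"offset": [0,-0.4,0],"rot": [0,0,0],"hand": 1},
  {"offset": [0,-0.4,0],"rot": [0,0,0],"hand": 1},
  {"offset": [0,-0.4,0],"rot": [0,0,0],"hand": 1},
  {"offset": [0,-0.4,0],"rot": [0,0,0],"hand": 1},
  {"offset": [0,-0.4,0],"rot": [0,0,0],"hand": 1},
])

```text
t: 44.68
tool_pos: [0.5348, -0.0409, 0.0715]
tcp_rot: [[-0.071, 0.997, -0.0], [0.997, 0.071, 0.014], [0.014, 0.001, -1.0]]
contact_force: [0.4, 18.3, 0.8]
gripper_width: 0.0
```

>>> play_rows([
  {"offset": [0,0.8,0],"rot": [0,0,0],"hand": 1},
  {"offset": [0,0.8,3],"rot": [-0.8,0,0],"hand": 1},
  {"offset": [0,0.8,6.5],"rot": [-0.8,0,0],"hand": 1},
  {"offset": [1,-2,6.5],"rot": [-0.8,0,0],"hand": 1},
  {"offset": [2,-6,6.5],"rot": [-0.8,0,0],"hand": 1},
  {"offset": [3,-10,6.5],"rot": [-0.8,0,0],"hand": 1},
  {"offset": [4,-14,6.5],"rot": [-0.8,0,0],"hand": 1},
  {"offset": [5,-18,6.5],"rot": [-0.8,0,0],"hand": 1},
  {"offset": [6,-21.5,6.5],"rot": [-0.8,0,0],"hand": 1},
  {"offset": [6.3,-23.3,6.5],"rot": [-0.8,0,0],"hand": 1},
])

```text
t: 45.52
tool_pos: [0.5981, -0.2791, 0.136]
tcp_rot: [[-0.069, 0.998, -0.0], [0.998, 0.069, -0.003], [-0.003, -0.001, -1.0]]
contact_force: [0.0, -0.0, -0.1]
gripper_width: -0.0004
```

```bash
python3 go.py .598 -.272 .0715 4.2
```

```text
[-0.01  0.71 -6.45] [ 0.2 -0.   0.3]
```

>>> play_rows([
  {"offset": [0,0.4,-1.5],"rot": [0.2,0,0.3],"hand": 1},
  {"offset": [0,0.4,-3],"rot": [0.2,0,0.3],"hand": 1},
  {"offset": [0,0.4,-4.5],"rot": [0.2,0,0.3],"hand": 1},
  {"offset": [0,0.4,-6],"rot": [0.2,0,0.3],"hand": 1},
  {"offset": [0,0.4,-6.4],"rot": [0.2,0,0.3],"hand": 1},
  {"offset": [0,0.4,-6.4],"rot": [0.2,0,0.3],"hand": 1},
  {"offset": [0,0.8,-6.4],"rot": [0.2,0,0.3],"hand": 1},
  {"offset": [0,1.2,-6.4],"rot": [0.2,0,0.3],"hand": 1},
  {"offset": [0,1.5,-6.4],"rot": [0.2,0,0.3],"hand": 1},
  {"offset": [0,1.5,-6.4],"rot": [0.2,0,0.3],"hand": 1},
])

```text
t: 46.35
tool_pos: [0.5985, -0.2634, 0.073]
tcp_rot: [[-0.075, 0.997, 0.001], [0.997, 0.075, 0.0], [0.0, 0.001, -1.0]]
contact_force: [0.5, -0.4, -0.8]
gripper_width: -0.0
```

>>> play_rows([
  {"offset": [0,0.4,0],"rot": [0,0,0],"hand": 1},
  {"offset": [0,0.8,0],"rot": [0,0,0],"hand": 1},
  {"offset": [-0.1,1.1,0],"rot": [0,0,0],"hand": 1},
  {"offset": [-0.1,1.4,0],"rot": [0,0,0],"hand": 1},
  {"offset": [-0.1,1.7,0],"rot": [0,0,0],"hand": 1},
  {"offset": [-0.1,2,0],"rot": [0,0,0],"hand": 1},
  {"offset": [-0.2,2.3,0],"rot": [0,0,0],"hand": 1},
  {"offset": [-0.2,2.6,0],"rot": [0,0,0],"hand": 1},
  {"offset": [-0.2,2.6,0],"rot": [0,0,0],"hand": 1},
  {"offset": [-0.2,2.6,0],"rot": [0,0,0],"hand": 1},
])

```text
t: 47.18
tool_pos: [0.596, -0.2366, 0.0726]
tcp_rot: [[-0.075, 0.997, -0.001], [0.997, 0.075, 0.002], [0.002, -0.0, -1.0]]
contact_force: [0.9, -0.3, 0.1]
gripper_width: -0.0001
```

>>> play_rows([
  {"offset": [0,0.1,0],"rot": [0,0,0],"hand": 1},
  {"offset": [0,0.2,0],"rot": [0,0,0],"hand": 1},
  {"offset": [0,0.3,0],"rot": [0,0,0],"hand": 1},
  {"offset": [0,0.4,0],"rot": [0,0,0],"hand": 1},
  {"offset": [0,0.5,0],"rot": [0,0,0],"hand": 1},
  {"offset": [0,0.5,0],"rot": [0,0,0],"hand": 1},
  {"offset": [0,0.5,0],"rot": [0,0,0],"hand": 1},
  {"offset": [0,0.5,0],"rot": [0,0,0],"hand": 1},
  {"offset": [0,0.5,0],"rot": [0,0,0],"hand": 1},
  {"offset": [0,0.5,0],"rot": [0,0,0],"hand": 1},
])

```text
t: 48.02
tool_pos: [0.5958, -0.2352, 0.0725]
tcp_rot: [[-0.076, 0.997, -0.0], [0.997, 0.076, -0.004], [-0.004, -0.001, -1.0]]
contact_force: [0.8, -11.0, -1.3]
gripper_width: 0.0002
```

>>> play_rows([
  {"offset": [0,0.2,0],"rot": [0,0,0],"hand": 1},
  {"offset": [0,0.3,0],"rot": [0,0,0],"hand": 1},
  {"offset": [0,0.4,0],"rot": [0,0,0],"hand": 1},
  {"offset": [0,0.5,0],"rot": [0,0,0],"hand": 1},
  {"offset": [0,0.5,0],"rot": [0,0,0],"hand": 1},
  {"offset": [0,0.5,0],"rot": [0,0,0],"hand": 1},
  {"offset": [0,0.5,0],"rot": [0,0,0],"hand": 1},
  {"offset": [0,0.5,0],"rot": [0,0,0],"hand": 1},
  {"offset": [0,0.5,0],"rot": [0,0,0],"hand": 1},
  {"offset": [0,0.5,0],"rot": [0,0,0],"hand": 1},
])

```text
t: 48.85
tool_pos: [0.5959, -0.2354, 0.0727]
tcp_rot: [[-0.077, 0.997, 0.001], [0.997, 0.077, -0.013], [-0.013, -0.0, -1.0]]
contact_force: [-0.8, -14.8, -2.0]
gripper_width: 0.0
```

>>> play_rows([
  {"offset": [0,-0.8,0],"rot": [0,0,0],"hand": 1},
  {"offset": [0,-1,3],"rot": [0,0,0],"hand": 1},
  {"offset": [0,-1,6],"rot": [0,0,0],"hand": 1},
  {"offset": [0,-1,9],"rot": [0,0,0],"hand": 1},
  {"offset": [-4,-1,10],"rot": [0,0,0],"hand": 1},
  {"offset": [-8,-1,10],"rot": [0,0,0],"hand": 1},
  {"offset": [-12,-1,10],"rot": [0,0,0],"hand": 1},
  {"offset": [-16,-1,10],"rot": [0,0,0],"hand": 1},
  {"offset": [-20,-1,10],"rot": [0,0,0],"hand": 1},
  {"offset": [-23,-1,10],"rot": [0,0,0],"hand": 1},
])

```text
t: 49.68
tool_pos: [0.3624, -0.2439, 0.1722]
tcp_rot: [[-0.077, 0.997, -0.001], [0.997, 0.077, -0.011], [-0.011, -0.002, -1.0]]
contact_force: [-1.2, -0.2, 0.5]
gripper_width: -0.0
```

>>> play_rows([
  {"offset": [0,0,0],"rot": [0,0,0],"hand": 1},
  {"offset": [0,0,0],"rot": [0,0,0],"hand": 1},
  {"offset": [0,0,0],"rot": [0,0,0],"hand": 1},
  {"offset": [0,0,0],"rot": [0,0,0],"hand": 1},
  {"offset": [0,0,0],"rot": [0,0,0],"hand": 1},
  {"offset": [0,0,0],"rot": [0,0,0],"hand": 1},
  {"offset": [0,0,0],"rot": [0,0,0],"hand": 1},
  {"offset": [0,0,0],"rot": [0,0,0],"hand": 1},
  {"offset": [0,0,0],"rot": [0,0,0],"hand": 1},
  {"offset": [0,0,0],"rot": [0,0,0],"hand": 1},
])

```text
t: 50.52
tool_pos: [0.3625, -0.2438, 0.1721]
tcp_rot: [[-0.077, 0.997, -0.002], [0.997, 0.077, -0.011], [-0.01, -0.002, -1.0]]
contact_force: [0.1, 0.4, -0.0]
gripper_width: 0.0005
```

```bash
python3 look.py 20; cp pics/top20.png pics/c20.png
```

```text
top [355.89 198.25] 114.5 10.0 13.5 [ 0.5933 -0.2193  0.087 ]
top [329.87 199.74] 71.0 9.25 8.5 [ 0.5881 -0.1594  0.087 ]
top [309.05 200.67] 72.6 9.25 8.75 [ 0.5846 -0.1115  0.087 ]
top [288.27 201.53] 73.7 9.0 9.0 [ 0.5812 -0.0636  0.087 ]
top [352.55 219.58] 76.4 9.5 9.0 [ 0.5437 -0.2107  0.087 ]
top [331.47 220.53] 75.9 9.25 9.25 [ 0.5402 -0.1627  0.087 ]
top [285.07 222.4 ] 93.1 8.0 13.0 [ 0.5328 -0.057   0.087 ]
top [310.43 221.46] 76.1 9.25 9.0 [ 0.5367 -0.1148  0.087 ]
scene [330.93 172.68] 15.0 6.75 3.5 [ 0.5459 -0.2128  0.087 ]
scene [304.33 173.54] 15.1 6.75 3.25 [ 0.5898 -0.1617  0.087 ]
scene [319.89 179.5 ] 16.8 7.25 3.5 [ 0.5421 -0.165   0.087 ]
scene [292.14 180.39] 17.1 7.25 3.5 [ 0.5865 -0.1137  0.087 ]
scene [307.86 186.8 ] 19.4 7.5 3.75 [ 0.5387 -0.1167  0.087 ]
scene [279.   187.72] 20.6 8.0 4.0 [ 0.5833 -0.0654  0.087 ]
posts
```

View pics/c20.png

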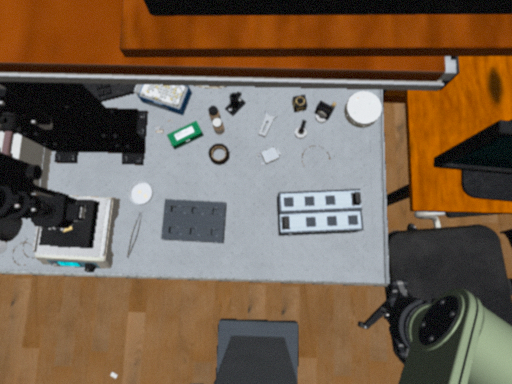

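Both shutters measure 24 mm of travel back to shut. The tape roll at (219,153) and the connector are where they were.

```bash
python3 -c "
from bench import env
print(env.hand_in())"
```

```text
the job is handed in; nothing more can be done
None
```

The caddy is ready for transport, and I handed the job in at about 50 s of the 210 s allowed. There is no verdict back, because the hand-in reports none.

**What was done**
- **Opening:** I pushed both shutters open to their stops. At the start they were already a few millimetres open between them.
- **Posts:** Three posts were present, two long and one short. The long ones went into deep pockets 1 and 2, and the short one into shallow pocket 1. The kitting block was knocked about 15 mm after the first post, so I measured it again before the second grasp.
- **Shutting:** I pushed both shutters fully shut to their stops.

**Last checks**
- **Shutters:** Both moved 24 mm between open and shut in the top view. The push force rose to about 15–18 N with no further motion.
- **Posts:** In the pictures before shutting, all three stood inside their windows, and both shutters then passed over them freely. The block is empty.
- **Bystanders:** The tape roll and the connector lie where they were. The arm was clear of everything at hand-in.

**One disagreement:** The real fingertips sat about 22 mm higher than the reported TCP. I found this in the pictures, confirmed it by a gentle touch (about 13 N) on the deep shutter, and allowed for it in every later move. The two cameras also differed by about 2 mm, so I averaged them.

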